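# Weigh a batch of cheese portions and tip it into the clip-lid tote

### The job

First open the blue tote: flip the sprung red clips on its two long edges fully open, and only then lift the white lid off and lay it flat, right way up, on the green board. Then put every cheese portion that lies on the bench into the metal scoop where it stands on the scale, so that the whole batch is weighed together, let go, then carry the scoop over the open tote and tip the batch into it. Any portion that misses must go into the tote too; finish with the empty scoop back level on the scale pan, and leave the other things on the bench where they are.

Things in the scene. Friction and masses are not known exactly. Their poses are not given: they have to be found in the camera images.
- tote: blue open-topped tote fixed to the bench, 156 (its x) x 200 (its y) x 90 mm tall, walls and floor 5 mm; origin at the centre of its underside. The clips sit at the middle of its two long edges: near clip on its -x side, far clip on its +x side. Stands on the left or right of the bench, yaw within 0.15 rad of 0
- clip_near (a joint): hinge angle of the red clip on the tote's -x side (rad): 0 = closed over the lid, 1.9 = fully open, swung outward and hanging below level. It is sprung over centre: below about 0.95 it springs back shut, beyond it springs fully open by itself and stays. About 4 N at the tab pushes it over. Hinge axis along the tote's y, 87 mm to -x of the tote's centre, 58 mm above the bench
- clip_far (a joint): the same for the clip on the tote's +x side (hinge 87 mm to +x of the tote's centre, opens towards +x)
- clip_near_tab (a point): top middle of the near clip's upright tab, 85 mm from its hinge. The clip is a plate 5 mm thick and 46 mm wide (along the tote's y); closed, its tab stands 45 mm above the lid's top, and a lip below it reaches 20 mm inward over the lid (top of the lip 6 mm above the lid). Push the tab outward from its inner face, or pinch it and follow the arc
- clip_far_tab (a point): the same point of the far clip
- lid: loose white lid, 164 (x) x 208 (y) mm, 0.3 kg: plate 8 mm thick over a plug 8 mm deep that sits inside the tote's rim with 4 mm play. Origin at the centre of the plug's underside (82 mm above the bench when closed; the lid's top is then 98 mm above the bench). The tote's opening is free once the lid is lifted 10 mm; laid down it rests on its plug
- lid_handle (a point): middle of the lid's blue bridge handle: bar 14 mm thick (lid's x), 90 mm long (lid's y), its centre 48 mm above the lid's origin and its top 54 mm
- board: green cutting board fixed to the bench where the lid goes, 150 x 195 x 10 mm thick, origin at the centre of its underside
- scale: white bench scale fixed to the bench, 210 (x, from 130 mm before to 80 mm behind the origin) x 180 x 50 mm with a steel pan on top and a display on its -x side; origin at the middle of its pan, on the bench. Stands on the side of the bench the tote does not
- scale_pan (a point): centre of the scale's pan, on its upper face 60 mm above the bench; the pan is 150 x 172 mm
- tray: loose metal scoop standing on the scale pan, 0.22 kg, 145 mm (its x) x 122 mm (its y), floor 4 mm; side walls 26 mm high and 5 mm thick, back wall 50 mm high at its +x end, no wall at its -x end (the pouring mouth, which starts out facing sideways, about world +y). Inside 140 x 112 mm. Origin at the centre of its underside. Portions slide out when it is tipped about 30 to 45 degrees, mouth down
- tray_grip (a point): grip point on the scoop's black grip plate on the back wall: plate 10 mm thick (scoop's x), 60 mm wide (scoop's y), its top 90 mm above the scoop's underside; this point is 72 mm to +x of the scoop's origin and 72 mm above its underside
- tray_mouth (a point): middle of the scoop's mouth edge, on the floor's upper face, 72 mm to -x of its origin
- cheese_a: loose block of pale yellow cheese, 60 (x) x 40 (y) x 40 mm (z), about 95 g, origin at its centre (it may come to lie on another face); two to four of these four are present (None when absent), lying singly on the bench between and outside the tote and scale
- cheese_b: loose block of pale yellow cheese, 60 (x) x 40 (y) x 40 mm (z), about 95 g, origin at its centre (it may come to lie on another face); two to four of these four are present (None when absent), lying singly on the bench between and outside the tote and scale
- cheese_c: loose block of pale yellow cheese, 60 (x) x 40 (y) x 40 mm (z), about 95 g, origin at its centre (it may come to lie on another face); two to four of these four are present (None when absent), lying singly on the bench between and outside the tote and scale
- cheese_d: loose block of pale yellow cheese, 60 (x) x 40 (y) x 40 mm (z), about 95 g, origin at its centre (it may come to lie on another face); two to four of these four are present (None when absent), lying singly on the bench between and outside the tote and scale
- bowl: bystander, leave alone: steel bowl, 100 mm across, 50 mm tall
- jar: bystander, leave alone: white jar with red lid, 80 mm across, 90 mm tall

How it is judged:
By the outcome, as a careful person would: the job done as asked, in the order asked, and still so for the second after the job is handed in, with the robot touching nothing.
Of cheese_a, cheese_b, cheese_c, cheese_d only 2 to 4 are there at a start; the rules pass over those that are not, and their reading is None.
At some moment in a run one of cheese_a, cheese_b, cheese_c, cheese_d may be knocked a few centimetres aside while the robot is not near it.
It also fails if it takes over 210 s, if anything falls off the work surface, if the arm or the gripper's body presses on something with over 40 N, if the wrist force passes 120 N, or if a joint passes its speed limit or range.

### The arm

A 6-joint arm with a two-finger parallel gripper is mounted at the origin on the work surface. World frame = base frame: x ahead of the robot, y to its left, z up, the work surface at z = 0. Lengths are in m, angles in rad, forces in N, time in s.
With the tool pointing down it reaches from about 0.25 to 0.775 m from the base axis. Payload 4 kg.
Tool frame: the origin (TCP) lies at the centre of the arm's flange, where the gripper is bolted on; the fingertips stand 199 mm ahead of it and the grasp point (between the pads) lies 180 mm ahead of it (robot.tcp_to_tips is the z of the fingertips in the tool frame, in m); z points along the fingers, y is the line along which they close (so a half turn about z gives the same grasp; the last joint's range is limited). The gripper opens to 94 mm and grips with 3 to 60 N. Pads are 16 mm wide; open, the fingers measure 119 mm over their backs; the gripper's body (75 mm by 177 mm) begins 78 mm behind the grasp point.
Start: joints at [1.159, 0.087, 1.371, -0, 1.684, -0.103], TCP at [0.167, 0.524, 0.405] pointing down, gripper open.
Joint ranges: [-3.1, 3.1], [-0.76, 2.03], [0.27, 2.55], [-1.08, 4.22], [0.17, 2.65], [-2.57, 2.57]. Speed limits (rad/s): [2.79, 2.79, 3.14, 3.14, 3.14, 3.14].

### API

Orientations are given as [roll, pitch, yaw] about the fixed x, y, z axes, in that order (R = Rz(yaw) Ry(pitch) Rx(roll)).
In Python, from bench import robot gives the robot as it stands.
- The arm moves only by the tool play_rows, never from a script. Its arguments are lists of equal length, an entry for each row: "translation": the shift along the tool's x, y, z scaled (see below), a list of three; "twist": the turn, a rotation vector about the tool's x, y, z scaled (see below), a list of three; "gripper": the opening, from -1 (shut) to 1 (fully open). A call has 1 to 8 rows; each row shifts and turns the commanded pose from where the row before left it, along the tool's axes as they then stand; what a row does not reach is not made up. The controller multiplies each number of a shift by 0.04 m and each number of a turn by 0.1 rad. A row lasts 1/10 s, in which the tool goes at most 50 mm and 8.59 degrees, less where a joint would pass 70% of its speed; a pose out of reach is approached as far as the arm can. A call with a number of a shift or a turn outside -1 to 1 is refused whole. A call with a gripper value outside its range is refused whole. The fingers move at their own pace and stop on an object; the grip force is fixed at half the most. Time passes only in rows, so rows that do not move let the fingers close. It gives the time, the measured TCP pose, the force, the opening and the grip force at its end, in the units of the state.
- robot.get_obs(): the state, without advancing time (a new reading comes with each control period).
- robot.snapshot(name): name is "side" or "top"; returns the picture (420x560x3 uint8, red, green, blue); there is no depth.
- robot.camera_model(name): a dict with "camera_matrix" (3x3 intrinsics, pixels), "rvec" (rotation vector, rad) and "tvec" (3), from world to camera coordinates, as OpenCV has them. Camera axes: x right, y down, z forward; pixel columns grow to the right and rows downward; lengths in m; the calibration is good to about 2 mm. A picture is of the moment at which its call begins. camera_model takes no time and is no camera call.
- robot.close_job(): hands the job in; it is judged then, once.
Trained networks look in the newest picture that a camera, given by its name, has taken for a name from the list of things; names that differ only in an ending like _2 or _b are one class to them, and where a whole thing is asked for, a point or a joint stands for the part that bears it (a point fixed in the world has none). Each returns a list of dicts, best first, with "score" (0 to 1); they miss things now and then, are a little off and sometimes report something else, mostly with a low value. They report only what shows in the picture. A call takes as long as a camera call.
- robot.recognise(name, camera): "centre" ([x, y, z] in m, in world coordinates, good to about 4 mm: the middle of the surface that is visible of it).
- robot.spot_point(name, camera): "centre" ([x, y, z] in m, in world coordinates, good to about 4 mm: a listed point, or the origin of a listed thing).
The state is a dict: "time": time; "joint_positions": joint angles; "qvel": joint speeds; "joint_torque": joint torques, N m; "tool_pos": TCP position; "ee_rot": TCP orientation; "wrist_force": force on the tool from outside, world axes, zero at the start; "wrist_torque": the same for the moment, N m; "width": finger opening in m; "finger_force": force on a finger pad.
Only numpy, scipy, OpenCV 4.12 (cv2) and the standard library are available. Lean on these libraries where they do the work, as an engineer would, in place of code of your own. Each camera call takes 0.05 s, during which the arm holds its last target. There are 200 camera calls.

## Working session

There is one attempt and no reset: what is moved stays moved. The work goes in short steps, Python scripts to look and compute and a tool call to move; the robot and the scene stay as the last step left them, time stands still between calls to the robot, and variables do not carry over. Pictures are saved under pics/ and viewed, at most 14 in all, crops included, and the job is handed in when it is done.

Besides the shell and the picture viewer there is one more tool, called after "Request:" as name(argument=value, ...), one argument or row to a line, values as JSON. play_rows: Moves the arm, as the interface text tells. Its arguments: {"type":"object","properties":{"translation":{"type":"array","items":{"type":"array","items":{"type":"number","minimum":-1,"maximum":1}}},"twist":{"type":"array","items":{"type":"array","items":{"type":"number","minimum":-1,"maximum":1}}},"gripper":{"type":"array","items":{"type":"number"}}},"required":["translation","twist","gripper"]}

```bash
mkdir -p pics; ls; python3 - <<'E'
from bench import robot
import cv2
for n in("top","side"):
    im=robot.snapshot(n); cv2.imwrite(f"pics/{n}0.png",im[:,:,::-1])
o=robot.get_obs(); print(o["time"],o["tool_pos"],o["ee_rot"],o["width"])
for n in["tote","lid","lid_handle","clip_near_tab","clip_far_tab","board","scale","scale_pan","tray","tray_grip","tray_mouth","cheese_a","bowl","jar"]:
  for c in("top","side"):
    print(n,c,[(round(d["score"],2),[round(float(v),3) for v in d["centre"]]) for d in robot.spot_point(n,c)][:6])
E
```

```text
pics
0.1 [0.1671153  0.52390263 0.40362459] [-3.13966912e+00 -2.30905962e-04  2.83283316e+00] 0.09405388095945652
tote top [(0.27, [0.565, -0.014, 0.022])]
tote side [(0.57, [0.513, 0.234, 0.002])]
lid top [(0.64, [0.514, 0.233, 0.086]), (0.45, [0.707, 0.002, -0.002]), (0.33, [0.602, 0.24, 0.143])]
lid side [(0.8, [0.516, 0.231, 0.08])]
lid_handle top [(0.87, [0.517, 0.231, 0.129])]
lid_handle side [(0.87, [0.514, 0.231, 0.128]), (0.47, [0.426, 0.233, 0.139])]
clip_near_tab top [(0.53, [0.428, 0.228, 0.145])]
clip_near_tab side [(0.55, [0.427, 0.234, 0.141])]
clip_far_tab top [(0.62, [0.601, 0.236, 0.144])]
clip_far_tab side [(0.48, [0.602, 0.237, 0.142])]
board top [(0.51, [0.519, -0.147, 0.062])]
board side [(0.85, [0.709, 0.004, 0.003])]
scale top []
scale side [(0.73, [0.509, -0.233, 0.0])]
scale_pan top []
scale_pan side []
tray top [(0.94, [0.505, -0.221, 0.059])]
tray side [(0.65, [0.508, -0.224, 0.057])]
tray_grip top [(0.9, [0.497, -0.292, 0.133])]
tray_grip side [(0.8, [0.495, -0.293, 0.134])]
tray_mouth top [(0.88, [0.517, -0.148, 0.062])]
tray_mouth side [(0.59, [0.516, -0.152, 0.063])]
cheese_a top [(0.84, [0.509, 0.411, 0.017]), (0.62, [0.561, -0.013, 0.02]), (0.62, [0.472, -0.001, 0.019])]
cheese_a side [(0.9, [0.564, -0.013, 0.019]), (0.64, [0.469, -0.002, 0.023])]
bowl top [(0.76, [0.352, 0.365, 0.002]), (0.31, [0.425, 0.227, 0.145])]
bowl side [(0.76, [0.352, 0.364, -0.003])]
jar top [(0.68, [0.336, -0.368, -0.002])]
jar side [(0.9, [0.341, -0.364, 0.001])]
```

View pics/top0.png

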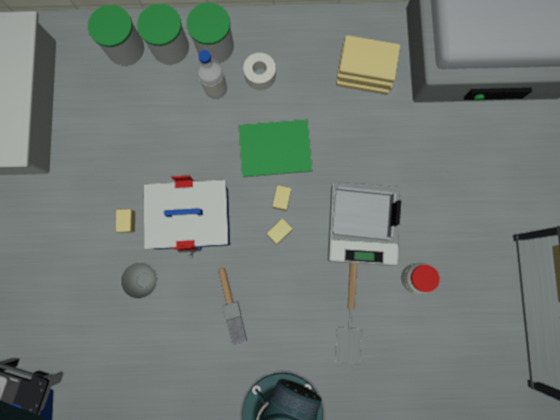

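View pics/side0.png

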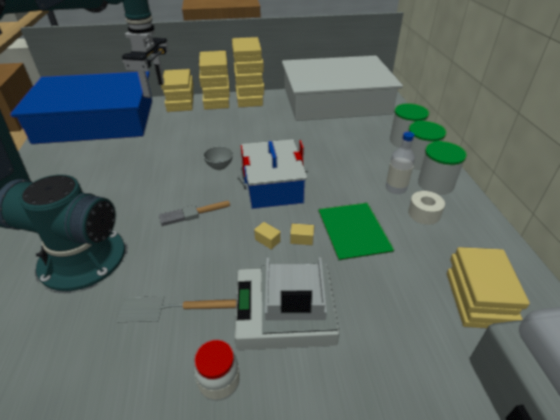

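```bash
cat > h.py <<'E'
from bench import robot
import cv2, numpy as np
from scipy.spatial.transform import Rotation as Ro
def unproj(cam,px,z):
    m=robot.camera_model(cam); K=np.array(m["camera_matrix"],float); R=cv2.Rodrigues(np.array(m["rvec"],float))[0]; t=np.array(m["tvec"],float).ravel()
    px=np.asarray(px,float).reshape(-1,2); d=(np.c_[px,np.ones(len(px))]@np.linalg.inv(K).T)@R; c=-R.T@t
    return c+d*((z-c[2])/d[:,2])[:,None]
def rects(im,cam,lo,hi,z,amin=60):
    """oriented boxes in world of a colour (HSV range) seen in the picture, unprojected at height z"""
    hsv=cv2.cvtColor(im,cv2.COLOR_RGB2HSV); m=cv2.inRange(hsv,lo,hi)
    out=[]
    for c in cv2.findContours(m,cv2.RETR_EXTERNAL,cv2.CHAIN_APPROX_NONE)[0]:
        if cv2.contourArea(c)<amin: continue
        w=unproj(cam,c,z)[:,:2]
        if not(0.2<w[:,0].mean()<0.8 and abs(w[:,1].mean())<0.6): continue
        (x,y),(a,b),g=cv2.minAreaRect((w*1000).astype(np.float32))
        if b>a: a,b,g=b,a,g+90
        out.append((round(x/1e3,4),round(y/1e3,4),round(a),round(b),round(np.deg2rad((g+90)%180-90),3)))
    return out # x,y,long,short,yaw of long side
def cheese(cam="top",z=0.03): return rects(robot.snapshot(cam),cam,(18,70,110),(35,255,255),z)
def plan(tip,yaw,off=0.199,pos=None,Rc=None):
    """shift to bring the point `off` ahead of the TCP to `tip`, tool down at yaw: turn first, then the shift (units of rows)"""
    o=robot.get_obs(); p=np.array(o["tool_pos"]) if pos is None else pos
    R0=Ro.from_euler("xyz",o["ee_rot"]) if Rc is None else Rc
    R1=Ro.from_euler("xyz",[np.pi,0,yaw]); rv=(R0.inv()*R1).as_rotvec()
    t=np.array(tip)+[0,0,off]; s=R1.inv().apply(t-p)
    print("turn",np.round(rv/0.1,2),"shift",np.round(s/0.04,3),"tcp",np.round(t,4)); return t,R1
def pts(name,cam="top",n=3): return [(round(d["score"],2),[round(float(v),3) for v in d["centre"]]) for d in robot.spot_point(name,cam)][:n]
E
python3 - <<'E'
from h import *
im=robot.snapshot("top")
print("cheese",rects(im,"top",(18,70,110),(35,255,255),.04))
print("board",rects(im,"top",(50,100,50),(75,255,255),.01,500))
print("handle",rects(im,"top",(105,120,60),(125,255,255),.136))
print("clips",rects(im,"top",(0,150,80),(8,255,255),.143,30))
t,R=plan([.4625,.231,.122],3.17)
E
```

```text
cheese [(0.4694, -0.0025, 58, 38, np.float64(-0.81)), (0.509, 0.4111, 59, 40, np.float64(-0.026)), (0.5581, -0.0106, 61, 38, np.float64(-0.265))]
board [(0.7064, 0.0044, 192, 148, np.float64(-1.512))]
handle [(0.5116, 0.2306, 88, 13, np.float64(-1.564))]
clips [(0.3375, -0.3452, 64, 62, np.float64(0.738)), (0.4302, 0.2271, 45, 19, np.float64(1.544)), (0.5871, 0.2321, 49, 25, np.float64(1.544))]
turn [ 0.    0.   -3.37] shift [-7.173 -7.531  2.093] tcp [0.4625 0.231  0.321 ]
```

Request:
play_rows(
  translation=[
    [0,0,0],
    [0,0,0],
    [0,0,0],
    [0,0,0],
    [-0.8,-0.8,0],
    [-0.8,-0.8,0],
    [-0.8,-0.8,0],
    [-0.8,-0.8,0],
  ],
  twist=[
    [0,0,-0.8],
    [0,0,-0.8],
    [0,0,-0.8],
    [0,0,-0.8],
    [0,0,0],
    [0,0,0],
    [0,0,0],
    [0,0,0],
  ],
  gripper=[-1,-1,-1,-1,-1,-1,-1,-1],
)

```text
time: 2.35
tool_pos: [0.2974, 0.3962, 0.4048]
ee_rot: [3.141, 0.001, -3.13]
wrist_force: [0.9, -0.4, 0.5]
width: 0.0335
finger_force: 0.0
```

Request:
play_rows(
  translation=[
    [-0.8,-0.85,0],
    [-0.8,-0.85,0],
    [-0.8,-0.85,0],
    [-0.8,-0.85,0],
    [-0.75,-0.9,0],
    [0,0,0.5],
    [0,0,0.5],
    [0,0,0.5],
  ],
  twist=[
    [0,0,0],
    [0,0,0],
    [0,0,0],
    [0,0,0],
    [0,0,0],
    [0,0,0],
    [0,0,0],
    [0,0,0],
  ],
  gripper=[-1,-1,-1,-1,-1,-1,-1,-1],
)

```text
time: 3.15
tool_pos: [0.4569, 0.2265, 0.3441]
ee_rot: [3.141, 0.001, -3.132]
wrist_force: [-0.3, 0.5, -0.2]
width: -0.0001
finger_force: 0.0
```

```bash
python3 - <<'E'
from h import *
o=robot.get_obs(); print(o["time"],o["tool_pos"],o["ee_rot"],o["wrist_force"],o["width"])
plan([.4625,.231,.122],3.16)
E
```

```text
3.15 [0.45693517 0.22652569 0.34414451] [ 3.14124176e+00  5.38604364e-04 -3.13199777e+00] [-0.2793418   0.45923525 -0.24866233] -6.948729198447091e-05
turn [ 0.    0.01 -0.09] shift [-0.141  0.109  0.579] tcp [0.4625 0.231  0.321 ]
```

Request:
play_rows(
  translation=[
    [0.2,0.1,0.55],
    [0.3,0,0],
    [0.24,0,0.03],
    [0.24,0,0.03],
    [0.23,0,0.1],
    [0.22,0,0.1],
    [0.18,0,0.16],
    [0.18,0,0.16],
  ],
  twist=[
    [0,0,0],
    [0,0,0],
    [0,0,0],
    [0,0,0],
    [0,0,0],
    [0,0,0],
    [0,0,0],
    [0,0,0],
  ],
  gripper=[-1,-1,-1,-1,-1,-1,-1,-1],
)

```text
time: 3.95
tool_pos: [0.3844, 0.2304, 0.3012]
ee_rot: [3.141, 0.003, -3.13]
wrist_force: [2.9, -0.9, 0.6]
width: 0.0004
finger_force: 0.7
```

Request:
play_rows(
  translation=[
    [0.12,0,0.17],
    [0.12,0,0.17],
    [0.1,0,0.15],
    [0,0,0],
    [0,0,-0.7],
    [0,0,-0.9],
    [0,0,-0.4],
    [0,0,0],
  ],
  twist=[
    [0,0,0],
    [0,0,0],
    [0,0,0],
    [0,0,0],
    [0,0,0],
    [0,0,0],
    [0,0,0],
    [0,0,0],
  ],
  gripper=[-1,-1,-1,-1,-1,-1,-1,-1],
)

```text
time: 4.75
tool_pos: [0.372, 0.2306, 0.363]
ee_rot: [3.139, 0.006, -3.13]
wrist_force: [0.8, 0.0, 0.2]
width: 0.0005
finger_force: 0.0
```

```bash
python3 - <<'E'
from h import *
o=robot.get_obs(); print(o["time"],o["tool_pos"],o["ee_rot"],o["wrist_force"])
cv2.imwrite("pics/s1.png",robot.snapshot("side")[100:250,180:380,::-1].repeat(3,0).repeat(3,1))
print(pts("clip_near_tab","side"),pts("clip_far_tab","side"))
plan([.563,.2355,.123],3.16)
E
```

```text
4.75 [0.37199932 0.23061375 0.36298358] [ 3.13879237  0.00576991 -3.13040445] [0.78692259 0.04969534 0.21175196]
[(0.54, [0.345, 0.23, 0.032]), (0.52, [0.519, -0.148, 0.062])] [(0.65, [0.6, 0.234, 0.143]), (0.65, [0.499, -0.294, 0.132])]
turn [-0.01 -0.02 -0.07] shift [-4.799  0.045  0.913] tcp [0.563  0.2355 0.322 ]
```

View pics/s1.png

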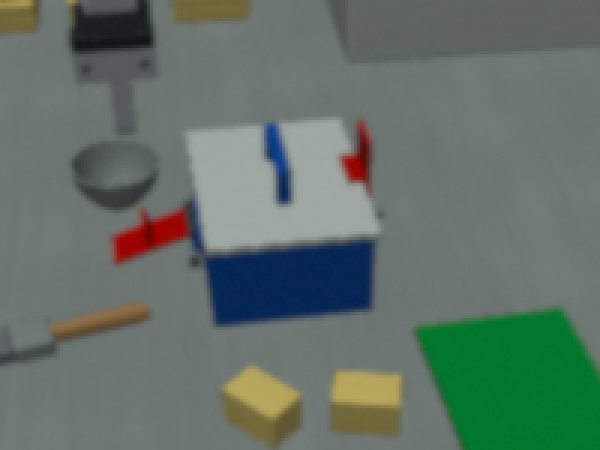

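Request:
play_rows(
  translation=[
    [-0.8,0,0],
    [-1,0,0],
    [-1,0,0],
    [-1,0,0],
    [-0.95,0,0],
    [0,0,0.4],
    [0,0,0.5],
    [-0.3,0,0],
  ],
  twist=[
    [0,0,0],
    [0,0,0],
    [0,0,0],
    [0,0,0],
    [0,0,0],
    [0,0,0],
    [0,0,0],
    [0,0,0],
  ],
  gripper=[-1,-1,-1,-1,-1,-1,-1,-1],
)

```text
time: 5.7
tool_pos: [0.5721, 0.2322, 0.3177]
ee_rot: [-3.139, -0.011, -3.13]
wrist_force: [-0.8, 0.1, 0.7]
width: 0.0004
finger_force: 0.0
```

Request:
play_rows(
  translation=[
    [-0.4,0,0],
    [-0.24,0,0.03],
    [-0.24,0,0.03],
    [-0.23,0,0.1],
    [-0.22,0,0.1],
    [-0.18,0,0.16],
    [-0.18,0,0.16],
    [-0.12,0,0.17],
  ],
  twist=[
    [0,0,0],
    [0,0,0],
    [0,0,0],
    [0,0,0],
    [0,0,0],
    [0,0,0],
    [0,0,0],
    [0,0,0],
  ],
  gripper=[-1,-1,-1,-1,-1,-1,-1,-1],
)

```text
time: 6.5
tool_pos: [0.6468, 0.2333, 0.2937]
ee_rot: [3.142, 0.003, -3.131]
wrist_force: [0.1, 0.8, 0.6]
width: 0.0003
finger_force: 0.0
```

Request:
play_rows(
  translation=[
    [-0.12,0,0.17],
    [-0.1,0,0.15],
    [-0.05,0,0],
    [0,0,0],
    [0,0,-0.7],
    [0,0,-1],
    [0,0,-1],
    [0,0,0],
  ],
  twist=[
    [0,0,0],
    [0,0,0],
    [0,0,0],
    [0,0,0],
    [0,0,0],
    [0,0,0],
    [0,0,0],
    [0,0,0],
  ],
  gripper=[-1,-1,-1,-1,-1,-1,1,1],
)

```text
time: 7.3
tool_pos: [0.6565, 0.2335, 0.399]
ee_rot: [3.138, 0.016, -3.13]
wrist_force: [1.0, 0.7, 1.1]
width: 0.0134
finger_force: 0.0
```

```bash
python3 - <<'E'
from h import *
o=robot.get_obs(); print(o["time"],o["tool_pos"],o["ee_rot"],o["wrist_force"])
im=robot.snapshot("side");cv2.imwrite("pics/s2.png",im[100:250,180:380,::-1].repeat(3,0).repeat(3,1))
print(pts("clip_near_tab","side"),pts("clip_far_tab","side"),pts("lid_handle","side"),pts("lid","side"))
plan([.5145,.232,.130],1.59,.18)
E
```

```text
7.3 [0.65653216 0.23354695 0.39900392] [ 3.13763663  0.01551322 -3.13035364] [1.03520211 0.73201194 1.05444887]
[(0.67, [0.344, 0.231, 0.03])] [(0.57, [0.68, 0.242, 0.03])] [(0.73, [0.515, 0.232, 0.132])] [(0.58, [0.517, 0.228, 0.078])]
turn [-0.04 -0.02 15.63] shift [ 0.033 -3.544  1.918] tcp [0.5145 0.232  0.31  ]
```

View pics/s2.png

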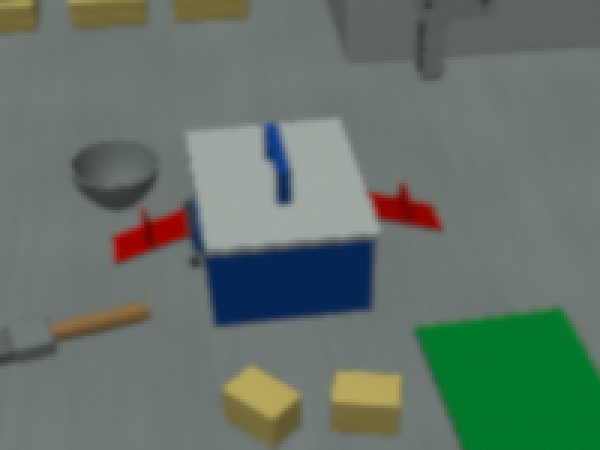

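Request:
play_rows(
  translation=[
    [0,0,0],
    [0,0,0],
    [0,0,0],
    [0,0,0],
    [0,0,0],
    [0,0,0],
    [0,0,0],
    [0,0,0],
  ],
  twist=[
    [0,0,1],
    [0,0,1],
    [0,0,1],
    [0,0,1],
    [0,0,1],
    [0,0,1],
    [0,0,1],
    [0,0,1],
  ],
  gripper=[1,1,1,1,1,1,1,1],
)

```text
time: 8.35
tool_pos: [0.6564, 0.2334, 0.3864]
ee_rot: [-3.138, -0.002, 2.349]
wrist_force: [-0.9, 0.0, -1.7]
width: 0.0934
finger_force: 0.0
```

Request:
play_rows(
  translation=[
    [0,0,0],
    [0,0,0],
    [0,0,0],
    [0,0,0],
    [0,0,0],
    [0,0,0],
    [0,0,0],
    [0,0,0],
  ],
  twist=[
    [0,0,1],
    [0,0,1],
    [0,0,1],
    [0,0,1],
    [0,0,1],
    [0,0,1],
    [0,0,1],
    [0,0,0.6],
  ],
  gripper=[1,1,1,1,1,1,1,1],
)

```text
time: 9.15
tool_pos: [0.6564, 0.2334, 0.3864]
ee_rot: [-3.137, 0.001, 1.59]
wrist_force: [0.0, 0.4, 0.3]
width: 0.0939
finger_force: 0.0
```

Request:
play_rows(
  translation=[
    [0,-0.9,0],
    [0,-0.9,0],
    [0,-0.9,0],
    [0,-0.8,0],
    [0,0,0.3],
    [0,0,0],
  ],
  twist=[
    [0,0,0],
    [0,0,0],
    [0,0,0],
    [0,0,0],
    [0,0,0],
    [0,0,0],
  ],
  gripper=[1,1,1,1,1,1],
)

```text
time: 9.75
tool_pos: [0.5157, 0.2303, 0.3739]
ee_rot: [-3.137, 0.002, 1.593]
wrist_force: [-0.5, 0.3, 0.3]
width: 0.0938
finger_force: 0.0
```

```bash
python3 - <<'E'
from h import *
o=robot.get_obs(); print(o["time"],o["tool_pos"],o["ee_rot"])
print(plan([.5145,.232,.130],1.59,.18))
E
```

```text
9.75 [0.51569105 0.2302608  0.37391568] [-3.13684093e+00  1.67501941e-03  1.59324838e+00]
turn [-0.05  0.02  0.03] shift [ 0.044 -0.029  1.598] tcp [0.5145 0.232  0.31  ]
(array([0.5145, 0.232 , 0.31  ]), Rotation.from_matrix(array([[-1.92024929e-02,  9.99815615e-01,  1.22442099e-16],
                            [ 9.99815615e-01,  1.92024929e-02,  2.35162715e-18],
                            [ 0.00000000e+00,  1.22464680e-16, -1.00000000e+00]])))
```

Request:
play_rows(
  translation=[
    [0,0,0.8],
    [0.04,-0.03,0.8],
    [0,0,0],
    [0,0,0],
    [0,0,0],
    [0,0,0],
    [0,0,0],
    [0,0,0],
  ],
  twist=[
    [0,0,0],
    [0,0,0],
    [0,0,0],
    [0,0,0],
    [0,0,0],
    [0,0,0],
    [0,0,0],
    [0,0,0],
  ],
  gripper=[1,1,-1,-1,-1,-1,-1,-1],
)

```text
time: 10.55
tool_pos: [0.5154, 0.232, 0.3142]
ee_rot: [3.14, -0.001, 1.593]
wrist_force: [-0.1, 0.3, 0.8]
width: 0.0493
finger_force: 0.0
```

Request:
play_rows(
  translation=[
    [0,0,0],
    [0,0,0],
    [0,0,0],
    [0,0,-0.1],
    [0,0,-0.3],
    [0,0,-0.6],
    [0,0,-0.6],
    [0,0,-0.3],
  ],
  twist=[
    [0,0,0],
    [0,0,0],
    [0,0,0],
    [0,0,0],
    [0,0,0],
    [0,0,0],
    [0,0,0],
    [0,0,0],
  ],
  gripper=[-1,-1,-1,-1,-1,-1,-1,-1],
)

```text
time: 11.35
tool_pos: [0.5154, 0.232, 0.3918]
ee_rot: [3.138, -0.001, 1.593]
wrist_force: [0.3, -1.2, -2.4]
width: 0.0136
finger_force: 30.0
```

```bash
python3 - <<'E'
from h import *
o=robot.get_obs(); print(o["time"],o["tool_pos"],o["ee_rot"],o["wrist_force"],o["width"],o["finger_force"])
print(pts("lid","side"),pts("lid_handle","side"),pts("board","side"),pts("board","top"))
# lid centre = board centre; handle above it
plan([.708,.004,.058],1.59+.04,.18)
E
```

```text
11.35 [0.51539033 0.23201489 0.39184425] [ 3.13831911e+00 -1.11683287e-03  1.59281076e+00] [ 0.27444258 -1.20842537 -2.35253777] 0.013642349129696136 29.993905127048492
[(0.58, [0.517, 0.228, 0.078])] [(0.73, [0.515, 0.232, 0.132])] [(0.88, [0.709, 0.003, 0.0]), (0.4, [0.51, 0.234, 0.001])] [(0.59, [0.705, 0.003, 0.001])]
turn [-0.01  0.   -0.37] shift [-5.973  4.477  3.758] tcp [0.708 0.004 0.238]
```

Request:
play_rows(
  translation=[
    [-0.3,0.2,0],
    [-0.6,0.45,0],
    [-0.75,0.55,0],
    [-0.75,0.55,0],
    [-0.75,0.55,0],
    [-0.75,0.55,0],
    [-0.75,0.55,0],
    [-0.6,0.45,0],
  ],
  twist=[
    [0,0,-0.2],
    [0,0,-0.2],
    [0,0,0],
    [0,0,0],
    [0,0,0],
    [0,0,0],
    [0,0,0],
    [0,0,0],
  ],
  gripper=[-1,-1,-1,-1,-1,-1,-1,-1],
)

```text
time: 12.35
tool_pos: [0.682, 0.0293, 0.386]
ee_rot: [-3.137, -0.0, 1.632]
wrist_force: [0.5, 1.3, -3.4]
width: 0.0135
finger_force: 30.0
```

Request:
play_rows(
  translation=[
    [-0.5,0.35,0],
    [-0.2,0.2,0],
    [0,0,0],
    [0,0,0.7],
    [0,0,0.7],
    [0,0,0.7],
    [0,0,0.4],
    [0,0,0],
  ],
  twist=[
    [0,0,0],
    [0,0,0],
    [0,0,0],
    [0,0,0],
    [0,0,0],
    [0,0,0],
    [0,0,0],
    [0,0,0],
  ],
  gripper=[-1,-1,-1,-1,-1,-1,-1,-1],
)

```text
time: 13.15
tool_pos: [0.7034, 0.0058, 0.2849]
ee_rot: [-3.134, -0.002, 1.634]
wrist_force: [-0.3, 0.3, -3.2]
width: 0.0134
finger_force: 30.0
```

```bash
sed -i 's/def pts(name,cam="top",n=3): /def pts(name,cam="top",n=3):\n    robot.snapshot(cam)\n    /' h.py; python3 - <<'E'
from h import *
o=robot.get_obs(); print(o["time"],o["tool_pos"],o["ee_rot"],o["wrist_force"],o["width"],o["finger_force"])
print(pts("lid","side"),pts("lid_handle","side"))
plan([.708,.004,.062],1.63,.18)
E
```

```text
13.15 [0.70342484 0.00583863 0.28491477] [-3.13367687e+00 -1.54183776e-03  1.63410999e+00] [-0.27844039  0.25072038 -3.20215885] 0.01339754991272404 29.99384880065918
[(0.83, [0.703, 0.008, 0.047])] [(0.65, [0.704, 0.006, 0.098])]
turn [0.04 0.   0.03] shift [-0.028  0.07   1.244] tcp [0.708 0.004 0.242]
```

Request:
play_rows(
  translation=[
    [0,0.1,0.4],
    [0,0,0.4],
    [0,0,0.15],
    [0,0,0.1],
    [0,0,0],
  ],
  twist=[
    [0,0,0],
    [0,0,0],
    [0,0,0],
    [0,0,0],
    [0,0,0],
  ],
  gripper=[-1,-1,-1,-1,-1],
)

```text
time: 13.85
tool_pos: [0.7082, 0.0049, 0.2481]
ee_rot: [-3.14, -0.0, 1.633]
wrist_force: [-2.6, 1.5, 4.8]
width: 0.0135
finger_force: 30.0
```

Request:
play_rows(
  translation=[
    [0,0,0.08],
    [0,0,0],
  ],
  twist=[
    [0,0,0],
    [0,0,0],
  ],
  gripper=[-1,-1],
)

```text
time: 14.05
tool_pos: [0.708, 0.0049, 0.2481]
ee_rot: [-3.141, 0.0, 1.633]
wrist_force: [-8.3, 0.8, 13.9]
width: 0.0139
finger_force: 30.0
```

Request:
play_rows(
  translation=[
    [0,0,-0.08],
    [0,0,0],
    [0,0,0],
    [0,0,0],
    [0,0,-0.8],
    [0,0,-1],
    [0,0,-1],
    [0,0,0],
  ],
  twist=[
    [0,0,0],
    [0,0,0],
    [0,0,0],
    [0,0,0],
    [0,0,0],
    [0,0,0],
    [0,0,0],
    [0,0,0],
  ],
  gripper=[-1,0,0,0,0,0,0,0],
)

```text
time: 14.85
tool_pos: [0.7095, 0.0048, 0.3678]
ee_rot: [3.127, 0.002, 1.633]
wrist_force: [-0.1, 0.2, 0.4]
width: 0.0471
finger_force: 0.0
```

```bash
python3 - <<'E'
from h import *
o=robot.get_obs(); print(o["time"],o["tool_pos"],o["ee_rot"],o["wrist_force"],o["width"],o["finger_force"])
print(pts("lid","side"),pts("lid_handle","side"),pts("cheese_a","side",5),pts("cheese_a","top",5))
print(cheese("top",.04), cheese("side",.04))
cv2.imwrite("pics/s3.png",robot.snapshot("side")[150:350,200:460,::-1].repeat(3,0).repeat(3,1))
E
```

```text
14.85 [0.70950446 0.00479649 0.3677842 ] [3.12693308e+00 1.76476657e-03 1.63275556e+00] [-0.12807504  0.23185032  0.40711034] 0.04711668181681714 0.0
[(0.97, [0.709, 0.004, 0.005])] [(0.59, [0.706, 0.006, 0.058]), (0.57, [0.47, -0.004, 0.018])] [(0.8, [0.562, -0.014, 0.021]), (0.69, [0.47, -0.002, 0.02]), (0.41, [0.512, 0.41, 0.02])] [(0.55, [0.513, 0.408, 0.017])]
[(0.5076, 0.4093, 56, 40, np.float64(-0.025))] [(0.557, -0.0301, 74, 59, np.float64(1.373)), (0.4686, -0.0201, 79, 64, np.float64(-0.818))]
```

View pics/s3.png

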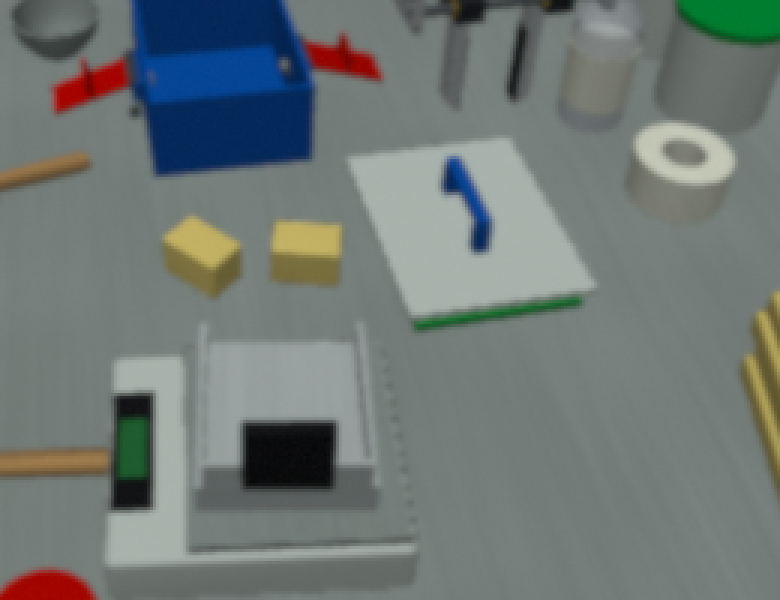

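```bash
python3 - <<'E'
from h import *
A={n:[] for n in("tray","tray_grip","tray_mouth","scale_pan","cheese_a")}
for c in("top","side","side"):
  for n in A: A[n]+= [(c,)+p for p in pts(n,c)]
for n in A: print(n,*A[n],sep="\n  ")
plan([.560,-.0122,.014],1.306)
plan([.560,-.0122,.06],1.306)
E
```

```text
tray
  ('top', 0.68, [0.506, -0.221, 0.058])
  ('side', 0.58, [0.503, -0.222, 0.06])
  ('side', 0.79, [0.504, -0.222, 0.055])
  ('side', 0.74, [0.711, 0.005, 0.008])
  ('side', 0.36, [0.34, -0.365, 0.0])
tray_grip
  ('top', 0.76, [0.497, -0.289, 0.132])
  ('top', 0.58, [0.51, 0.41, 0.019])
  ('side', 0.87, [0.496, -0.292, 0.13])
  ('side', 0.76, [0.499, -0.289, 0.131])
  ('side', 0.36, [0.474, 0.001, 0.021])
tray_mouth
  ('top', 0.61, [0.517, -0.148, 0.062])
  ('top', 0.58, [0.505, -0.223, 0.057])
  ('side', 0.64, [0.516, -0.15, 0.064])
  ('side', 0.62, [0.469, -0.001, 0.022])
  ('side', 0.6, [0.518, -0.149, 0.064])
scale_pan
cheese_a
  ('top', 0.68, [0.512, 0.408, 0.021])
  ('side', 0.68, [0.562, -0.013, 0.021])
  ('side', 0.55, [0.469, -0.003, 0.021])
  ('side', 0.45, [0.513, 0.41, 0.019])
  ('side', 0.58, [0.471, -0.004, 0.019])
  ('side', 0.55, [0.562, -0.015, 0.021])
  ('side', 0.52, [0.516, 0.411, 0.02])
turn [-0.   -0.    3.27] shift [-1.384 -3.477  3.652] tcp [ 0.56   -0.0122  0.213 ]
turn [-0.   -0.    3.27] shift [-1.384 -3.477  2.502] tcp [ 0.56   -0.0122  0.259 ]
```

Request:
play_rows(
  translation=[
    [0,0,0],
    [0,0,0],
    [0,0,0],
    [0,0,0],
    [-0.35,-0.87,0],
    [-0.35,-0.87,0],
    [-0.35,-0.87,0],
    [-0.34,-0.87,0],
  ],
  twist=[
    [0,0,0.85],
    [0,0,0.85],
    [0,0,0.85],
    [0,0,0.75],
    [0,0,0],
    [0,0,0],
    [0,0,0],
    [0,0,0],
  ],
  gripper=[1,1,1,1,1,1,1,1],
)

```text
time: 17.7
tool_pos: [0.5583, -0.0121, 0.359]
ee_rot: [3.141, -0.0, 1.303]
wrist_force: [0.1, -0.0, -0.2]
width: 0.0944
finger_force: 0.0
```

Request:
play_rows(
  translation=[
    [0,0,0.8],
    [0,0,0.8],
    [0,0,0.8],
    [0,0,0],
    [0,0,0],
  ],
  twist=[
    [0,0,0],
    [0,0,0],
    [0,0,0],
    [0,0,0],
    [0,0,0],
  ],
  gripper=[1,1,1,1,1],
)

```text
time: 18.2
tool_pos: [0.5598, -0.0119, 0.2633]
ee_rot: [-3.141, -0.0, 1.303]
wrist_force: [0.3, 0.2, 0.4]
width: 0.0936
finger_force: 0.0
```

```bash
python3 - <<'E'
from h import *
o=robot.get_obs(); print(o["time"],o["tool_pos"],o["ee_rot"])
plan([.561,-.0125,.014],1.306)
E
```

```text
18.2 [ 0.55980313 -0.01190968  0.26326306] [-3.14088742e+00 -1.88134508e-05  1.30281530e+00]
turn [-0.01 -0.   -0.03] shift [-0.006  0.033  1.257] tcp [ 0.561  -0.0125  0.213 ]
```

Request:
play_rows(
  translation=[
    [0,0,0.65],
    [0,0,0.6],
    [0,0,0],
    [0,0,0],
    [0,0,0],
    [0,0,0],
    [0,0,0],
    [0,0,0],
  ],
  twist=[
    [0,0,0],
    [0,0,0],
    [0,0,0],
    [0,0,0],
    [0,0,0],
    [0,0,0],
    [0,0,0],
    [0,0,0],
  ],
  gripper=[1,1,1,-1,-1,-1,-1,-1],
)

```text
time: 19.0
tool_pos: [0.5602, -0.012, 0.2141]
ee_rot: [3.139, -0.0, 1.303]
wrist_force: [0.1, -0.4, 0.5]
width: 0.06
finger_force: 30.0
```

Request:
play_rows(
  translation=[
    [0,0,-0.4],
    [0,0,-0.9],
    [0,0,-0.9],
    [0,0,-0.9],
    [0,0,-0.3],
    [0,0,0],
  ],
  twist=[
    [0,0,0],
    [0,0,0],
    [0,0,-0.6],
    [0,0,-0.6],
    [0,0,0],
    [0,0,0],
  ],
  gripper=[-1,-1,-1,-1,-1,-1],
)

```text
time: 19.6
tool_pos: [0.5601, -0.012, 0.3512]
ee_rot: [3.137, -0.0, 1.422]
wrist_force: [-0.3, 0.0, -0.8]
width: 0.0597
finger_force: 30.0
```

```bash
cat >> h.py <<'E'
T0=np.array([.505,-.2205]); EX=np.array([np.cos(-1.711),np.sin(-1.711)]); EY=np.array([-EX[1],EX[0]])
def slot(u,v=0): return T0+u*EX+v*EY
E
python3 - <<'E'
from h import *
o=robot.get_obs(); print(o["time"],o["tool_pos"],o["ee_rot"],o["wrist_force"],o["width"],o["finger_force"])
plan([*slot(.045),.08],1.431)
E
```

```text
19.6 [ 0.56008422 -0.01195282  0.3511725 ] [ 3.13700642e+00 -2.05449334e-04  1.42158731e+00] [-0.32345467  0.00571727 -0.82127043] 0.05971381493450843 29.954620599746704
turn [ 0.05 -0.   -0.09] shift [-6.48  -0.638  1.804] tcp [ 0.4987 -0.2651  0.279 ]
```

Request:
play_rows(
  translation=[
    [-0.8,-0.08,0],
    [-0.85,-0.08,0],
    [-0.85,-0.08,0],
    [-0.85,-0.08,0],
    [-0.85,-0.08,0],
    [-0.85,-0.08,0],
    [-0.8,-0.08,0],
    [-0.6,-0.08,0],
  ],
  twist=[
    [0,0,0],
    [0,0,-0.1],
    [0,0,0],
    [0,0,0],
    [0,0,0],
    [0,0,0],
    [0,0,0],
    [0,0,0],
  ],
  gripper=[-1,-1,-1,-1,-1,-1,-1,-1],
)

```text
time: 20.4
tool_pos: [0.4972, -0.2654, 0.3453]
ee_rot: [-3.136, -0.002, 1.43]
wrist_force: [0.4, -0.4, -0.7]
width: 0.0596
finger_force: 30.0
```

Request:
play_rows(
  translation=[
    [0,0,0.6],
    [0,0,0.4],
    [0,0,0],
    [0,0,0],
  ],
  twist=[
    [0,0,0],
    [0,0,0],
    [0,0,0],
    [0,0,0],
  ],
  gripper=[-1,-1,-1,-1],
)

```text
time: 20.8
tool_pos: [0.4979, -0.2635, 0.3068]
ee_rot: [-3.138, -0.002, 1.432]
wrist_force: [1.0, 0.5, -0.4]
width: 0.06
finger_force: 30.0
```

```bash
python3 - <<'E'
from h import *
o=robot.get_obs(); print(o["time"],o["tool_pos"],o["ee_rot"],o["wrist_force"],o["width"],o["finger_force"])
plan([*slot(.045),.08],1.431)
print(pts("cheese_a","top",5),pts("tray_grip","top"))
cv2.imwrite("pics/t4.png",robot.snapshot("top")[150:290,300:480,::-1].repeat(4,0).repeat(4,1))
E
```

```text
20.8 [ 0.49790305 -0.26351515  0.30678496] [-3.13763877e+00 -1.99131740e-03  1.43231307e+00] [ 0.98204872  0.50871913 -0.35403441] 0.05996687404523283 29.954873621463776
turn [-0.04 -0.02  0.01] shift [-0.035  0.025  0.695] tcp [ 0.4987 -0.2651  0.279 ]
[(0.86, [0.474, -0.003, 0.022]), (0.55, [0.481, 0.382, 0.018])] []
```

View pics/t4.png

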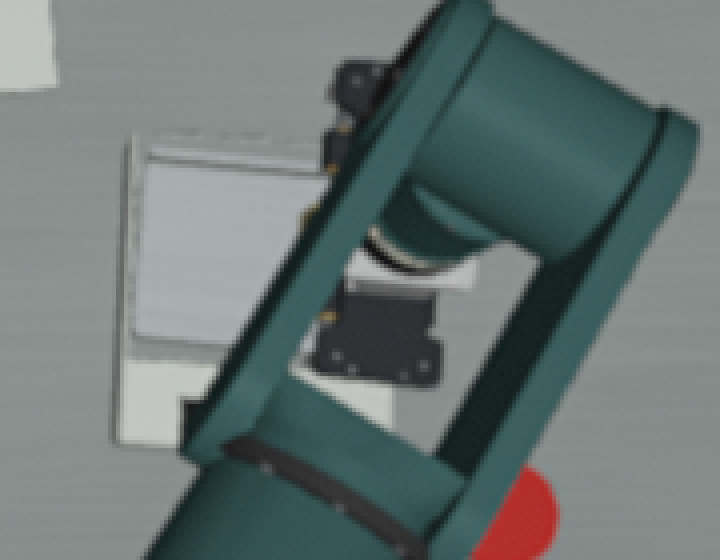

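Request:
play_rows(
  translation=[
    [-0.03,0.03,0.3],
    [0,0,0.25],
    [0,0,0.12],
    [0,0,0.02],
    [0,0,0],
  ],
  twist=[
    [0,0,0],
    [0,0,0],
    [0,0,0],
    [0,0,0],
    [0,0,0],
  ],
  gripper=[-1,-1,-1,-1,-1],
)

```text
time: 21.55
tool_pos: [0.4992, -0.2651, 0.2809]
ee_rot: [-3.141, -0.0, 1.433]
wrist_force: [0.2, -1.0, -0.7]
width: 0.0599
finger_force: 30.0
```

Request:
play_rows(
  translation=[
    [0,0,0],
    [0,0,0],
    [0,0,0],
    [0,0,-0.5],
    [0,0,-1],
    [0.6,0,-1],
    [1,0,0],
    [1,0,0],
  ],
  twist=[
    [0,0,0],
    [0,0,0],
    [0,0,0],
    [0,0,0],
    [0,0,0],
    [0,0,0],
    [0,0,0],
    [0,0,0],
  ],
  gripper=[0.53,0.53,0.53,0.53,0.53,0.53,1,1],
)

```text
time: 22.35
tool_pos: [0.5138, -0.1616, 0.3843]
ee_rot: [3.136, 0.001, 1.431]
wrist_force: [0.3, 0.8, -0.3]
width: 0.0845
finger_force: 0.0
```

Request:
play_rows(
  translation=[
    [1,0,0],
    [1,0,0],
    [1,0,0],
    [0,0,0],
  ],
  twist=[
    [0,0,1],
    [0,0,1],
    [0,0,1],
    [0,0,1],
  ],
  gripper=[1,1,1,1],
)

```text
time: 22.75
tool_pos: [0.5425, -0.0418, 0.382]
ee_rot: [3.141, -0.002, 1.035]
wrist_force: [0.2, -0.7, -0.5]
width: 0.0938
finger_force: 0.0
```

```bash
python3 - <<'E'
from h import *
o=robot.get_obs(); print(o["time"],o["tool_pos"],o["ee_rot"],o["wrist_force"],o["width"],o["finger_force"])
print(pts("cheese_a","top",5),pts("cheese_a","side",5),pts("tray_grip","side"),pts("tray","side"),pts("tray_mouth","side"))
print(cheese("top",.04),cheese("side",.04))
for a in(-.81,): plan([.4695,-.003,.014],a+np.pi/2)
E
```

```text
22.75 [ 0.54246107 -0.0418428   0.38198023] [ 3.14127220e+00 -2.47023209e-03  1.03469109e+00] [ 0.18902314 -0.6602322  -0.51086081] 0.09381471101771652 0.0
[(0.94, [0.48, 0.383, 0.018]), (0.86, [0.471, -0.004, 0.02]), (0.55, [0.502, -0.268, 0.085])] [(0.81, [0.47, -0.002, 0.021])] [(0.55, [0.496, -0.293, 0.131])] [(0.87, [0.504, -0.222, 0.056]), (0.65, [0.707, 0.005, 0.061])] [(0.6, [0.516, -0.15, 0.063]), (0.2, [0.354, 0.365, -0.001])]
[(0.4687, -0.0031, 58, 39, np.float64(-0.811)), (0.4758, 0.3834, 60, 40, np.float64(0.02)), (0.5042, -0.2773, 64, 46, np.float64(-0.126))] [(0.4685, -0.0205, 80, 63, np.float64(-0.837))]
turn [-0.   -0.    2.71] shift [-0.56  -2.03   4.212] tcp [ 0.4695 -0.003   0.213 ]
```

Request:
play_rows(
  translation=[
    [0,0,0],
    [0,0,0],
    [0,0,0],
    [-0.2,-0.7,0.4],
    [-0.2,-0.7,0.4],
    [-0.16,-0.6,0.4],
    [0,0,0.8],
    [0,0,0.8],
  ],
  twist=[
    [0,0,0.9],
    [0,0,0.9],
    [0,0,0.9],
    [0,0,0],
    [0,0,0],
    [0,0,0],
    [0,0,0],
    [0,0,0],
  ],
  gripper=[1,1,1,1,1,1,1,1],
)

```text
time: 24.15
tool_pos: [0.4699, -0.0033, 0.2696]
ee_rot: [3.139, -0.002, 0.764]
wrist_force: [0.1, -0.4, -0.0]
width: 0.094
finger_force: 0.0
```

Request:
play_rows(
  translation=[
    [0,0,0],
    [0,0,0],
  ],
  twist=[
    [0,0,0],
    [0,0,0],
  ],
  gripper=[1,1],
)

```text
time: 24.35
tool_pos: [0.4704, -0.0037, 0.2697]
ee_rot: [-3.141, 0.0, 0.763]
wrist_force: [-0.0, 1.2, 0.2]
width: 0.0942
finger_force: 0.0
```

```bash
python3 - <<'E'
from h import *
o=robot.get_obs(); print(o["time"],o["tool_pos"],o["ee_rot"],o["width"])
plan([.4695,-.003,.014],.760)
E
```

```text
24.35 [ 0.47038994 -0.00365216  0.26970083] [-3.14095703e+00  3.29022476e-04  7.62679317e-01] 0.09417224356656444
turn [-0.01  0.    0.03] shift [-0.005 -0.027  1.418] tcp [ 0.4695 -0.003   0.213 ]
```

Request:
play_rows(
  translation=[
    [0,0,0.7],
    [0,0,0.7],
    [0,0,0],
    [0,0,0],
    [0,0,0],
    [0,0,0],
    [0,0,0],
    [0,0,0],
  ],
  twist=[
    [0,0,0],
    [0,0,0],
    [0,0,0],
    [0,0,0],
    [0,0,0],
    [0,0,0],
    [0,0,0],
    [0,0,0],
  ],
  gripper=[1,1,1,-1,-1,-1,-1,-1],
)

```text
time: 25.15
tool_pos: [0.4707, -0.0036, 0.2145]
ee_rot: [3.14, -0.001, 0.763]
wrist_force: [-0.7, 0.3, 1.9]
width: 0.0598
finger_force: 29.9
```

Request:
play_rows(
  translation=[
    [0,0,-0.4],
    [0,0,-0.9],
    [0,0,-0.9],
    [0,0,-0.9],
    [0,0,-0.3],
    [0,0,0],
    [0,0,0],
    [0,0,0],
  ],
  twist=[
    [0,0,0],
    [0,0,-0.95],
    [0,0,-0.95],
    [0,0,-0.95],
    [0,0,-0.95],
    [0,0,-0.95],
    [0,0,-0.95],
    [0,0,-0.95],
  ],
  gripper=[-1,-1,-1,-1,-1,-1,-1,-1],
)

```text
time: 25.95
tool_pos: [0.4702, -0.0035, 0.3495]
ee_rot: [-3.141, -0.0, 1.432]
wrist_force: [0.2, -0.3, -0.4]
width: 0.0599
finger_force: 29.9
```

```bash
python3 - <<'E'
from h import *
o=robot.get_obs(); print(o["time"],o["tool_pos"],o["ee_rot"],o["wrist_force"],o["width"],o["finger_force"])
plan([*slot(0),.08],1.431)
E
```

```text
25.95 [ 0.47016957 -0.00350897  0.34951371] [-3.14149959e+00 -1.27971148e-04  1.43174724e+00] [ 0.15395819 -0.33088119 -0.36145311] 0.059942522730083825 29.909969866275787
turn [-0.   -0.    0.01] shift [-5.251  1.618  1.763] tcp [ 0.505  -0.2205  0.279 ]
```

Request:
play_rows(
  translation=[
    [-0.7,0.2,0],
    [-0.8,0.25,0],
    [-0.8,0.25,0],
    [-0.8,0.25,0],
    [-0.8,0.25,0],
    [-0.75,0.22,0],
    [-0.6,0.2,0],
    [0,0,0.6],
  ],
  twist=[
    [0,0,0],
    [0,0,0],
    [0,0,0],
    [0,0,0],
    [0,0,0],
    [0,0,0],
    [0,0,0],
    [0,0,0],
  ],
  gripper=[-1,-1,-1,-1,-1,-1,-1,-1],
)

```text
time: 26.75
tool_pos: [0.5055, -0.224, 0.3285]
ee_rot: [3.134, 0.004, 1.424]
wrist_force: [0.3, 0.6, -0.6]
width: 0.0598
finger_force: 29.9
```

Request:
play_rows(
  translation=[
    [0,0,0],
    [0,0,0],
    [0,0,0],
  ],
  twist=[
    [0,0,0],
    [0,0,0],
    [0,0,0],
  ],
  gripper=[-1,-1,-1],
)

```text
time: 27.05
tool_pos: [0.5047, -0.2202, 0.3263]
ee_rot: [3.141, 0.0, 1.429]
wrist_force: [1.0, 0.2, -0.2]
width: 0.0596
finger_force: 29.9
```

```bash
python3 - <<'E'
from h import *
o=robot.get_obs(); print(o["time"],o["tool_pos"],o["ee_rot"],o["wrist_force"],o["width"],o["finger_force"])
plan([*slot(0),.082],1.431)
E
```

```text
27.05 [ 0.50468679 -0.22018767  0.32634103] [3.14053339e+00 2.04413467e-04 1.42859215e+00] [ 1.01264582  0.24046536 -0.19807419] 0.059604944801344144 29.91057962179184
turn [ 0.01  0.   -0.02] shift [-0.007  0.009  1.134] tcp [ 0.505  -0.2205  0.281 ]
```

Request:
play_rows(
  translation=[
    [0,0,0.6],
    [0,0,0.4],
    [0,0,0.13],
    [0,0,0],
    [0,0,0],
    [0,0,0],
    [0,0,0],
    [0,0,-0.5],
  ],
  twist=[
    [0,0,0],
    [0,0,0],
    [0,0,0],
    [0,0,0],
    [0,0,0],
    [0,0,0],
    [0,0,0],
    [0,0,0],
  ],
  gripper=[-1,-1,-1,-1,0.53,0.53,0.53,0.53],
)

```text
time: 27.85
tool_pos: [0.5039, -0.2203, 0.2982]
ee_rot: [-3.137, -0.002, 1.428]
wrist_force: [0.1, 0.5, -0.1]
width: 0.072
finger_force: 0.0
```

Request:
play_rows(
  translation=[
    [0,0,-1],
    [0,0,-1],
    [0.9,0,0],
    [1,0,0],
    [1,0,0],
    [1,0,0],
    [1,0,0],
    [1,0,0],
  ],
  twist=[
    [0,0,0],
    [0,0,0],
    [0,0,-0.5],
    [0,0,-0.5],
    [0,0,-0.5],
    [0,0,0],
    [0,0,0],
    [0,0,0],
  ],
  gripper=[0.53,0.53,1,1,1,1,1,1],
)

```text
time: 28.65
tool_pos: [0.514, 0.0163, 0.3811]
ee_rot: [3.14, 0.0, 1.578]
wrist_force: [0.5, 1.4, 0.7]
width: 0.0942
finger_force: 0.0
```

Request:
play_rows(
  translation=[
    [1,0,0],
    [1,0,0],
    [1,0,0],
    [1,0,0],
    [1,0,0],
    [1,0,0],
    [0.6,0,0],
    [0,0,0],
  ],
  twist=[
    [0,0,0],
    [0,0,0],
    [0,0,0],
    [0,0,0],
    [0,0,0],
    [0,0,0],
    [0,0,0],
    [0,0,0],
  ],
  gripper=[1,1,1,1,1,1,1,1],
)

```text
time: 29.45
tool_pos: [0.5119, 0.2816, 0.3805]
ee_rot: [3.141, -0.001, 1.582]
wrist_force: [-0.0, 0.2, -0.3]
width: 0.094
finger_force: 0.0
```

```bash
python3 - <<'E'
from h import *
o=robot.get_obs(); print(o["time"],o["tool_pos"],o["ee_rot"],o["wrist_force"],o["width"],o["finger_force"])
print(pts("cheese_a","top",5),pts("cheese_a","side",5),pts("tray_grip","side"),pts("tray","top"),pts("tray_mouth","side"))
print(cheese("top",.04))
plan([.4785,.383,.014],1.59)
im=robot.snapshot("top");cv2.imwrite("pics/t5.png",im[:,:,::-1])
E
```

```text
29.45 [0.51193848 0.28155041 0.38052286] [ 3.14116607e+00 -1.27131853e-03  1.58211830e+00] [-0.03524674  0.19113705 -0.34108966] 0.0939891986501836 0.0
[(0.8, [0.509, -0.216, 0.084]), (0.55, [0.503, -0.265, 0.086])] [(0.87, [0.503, -0.219, 0.085]), (0.46, [0.498, -0.267, 0.083])] [(0.73, [0.496, -0.294, 0.13])] [(0.88, [0.507, -0.224, 0.056])] [(0.7, [0.516, -0.151, 0.065])]
[(0.5071, -0.2541, 92, 64, np.float64(1.446))]
turn [ 0.   -0.   -0.13] shift [ 2.636 -0.801  4.186] tcp [0.4785 0.383  0.213 ]
```

View pics/t5.png

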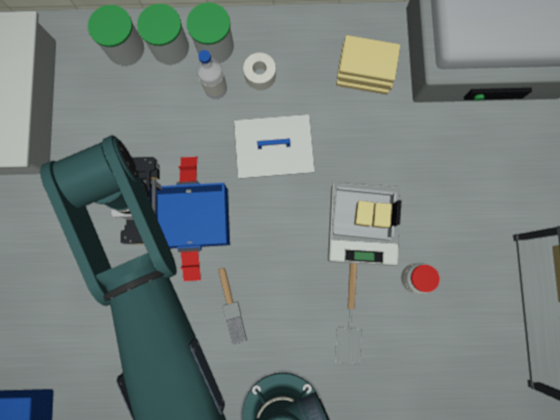

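Request:
play_rows(
  translation=[
    [0.9,-0.25,0],
    [0.9,-0.25,0],
    [0.84,-0.3,0],
    [0,0,0.9],
    [0,0,0.9],
    [0,0,0.9],
    [0,0,0],
    [0,0,0],
  ],
  twist=[
    [0,0,-0.1],
    [0,0,0],
    [0,0,0],
    [0,0,0],
    [0,0,0],
    [0,0,0],
    [0,0,0],
    [0,0,0],
  ],
  gripper=[1,1,1,1,1,1,1,1],
)

```text
time: 30.85
tool_pos: [0.479, 0.3839, 0.2723]
ee_rot: [-3.141, 0.001, 1.588]
wrist_force: [0.5, 0.2, 0.6]
width: 0.0939
finger_force: 0.0
```

```bash
python3 - <<'E'
from h import *
o=robot.get_obs(); print(o["time"],o["tool_pos"],o["ee_rot"],o["wrist_force"],o["width"],o["finger_force"])
print(pts("cheese_a","top",5),pts("cheese_a","side",5))
plan([.4785,.383,.014],1.59)
cv2.imwrite("pics/s6.png",robot.snapshot("side")[80:230,150:350,::-1].repeat(4,0).repeat(4,1))
E
```

```text
30.85 [0.47902343 0.38385417 0.27225655] [-3.14050045e+00  5.85148204e-04  1.58769649e+00] [0.54904692 0.19379919 0.55663723] 0.09385128845210663 0.0
[(0.94, [0.501, -0.268, 0.085]), (0.89, [0.504, -0.217, 0.088]), (0.66, [0.479, 0.384, 0.02])] [(0.79, [0.502, -0.221, 0.085]), (0.51, [0.497, -0.267, 0.086])]
turn [ 0.05 -0.03 -0.02] shift [-0.031 -0.032  1.561] tcp [0.4785 0.383  0.213 ]
```

View pics/s6.png

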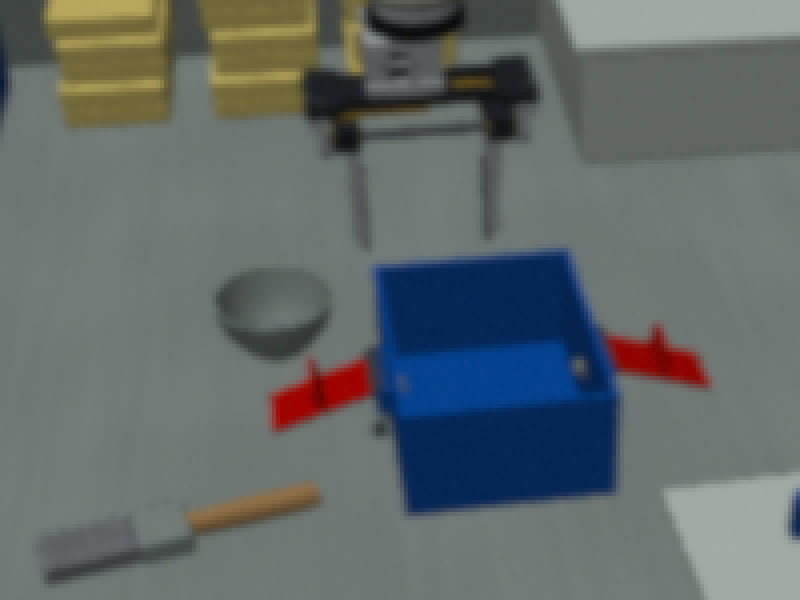

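Request:
play_rows(
  translation=[
    [0,0,0.75],
    [0,0,0.75],
    [0,0,0],
    [0,0,0],
    [0,0,0],
    [0,0,0],
    [0,0,0],
    [0,0,0],
  ],
  twist=[
    [0,0,0],
    [0,0,0],
    [0,0,0],
    [0,0,0],
    [0,0,0],
    [0,0,0],
    [0,0,0],
    [0,0,0],
  ],
  gripper=[1,1,1,-1,-1,-1,-1,-1],
)

```text
time: 31.9
tool_pos: [0.4792, 0.3841, 0.2135]
ee_rot: [3.14, -0.001, 1.588]
wrist_force: [-0.3, 0.3, 3.2]
width: 0.0599
finger_force: 30.0
```

Request:
play_rows(
  translation=[
    [0,0,-0.4],
    [0,0,-0.9],
    [0,0,-0.9],
    [0,0,-0.9],
    [0,0,-0.7],
    [0,0,0],
    [0,0,0],
  ],
  twist=[
    [0,0,0],
    [0,0,0],
    [0,0,0],
    [0,0,0],
    [0,0,0.8],
    [0,0,0.8],
    [0,0,0],
  ],
  gripper=[-1,-1,-1,-1,-1,-1,-1],
)

```text
time: 32.6
tool_pos: [0.4789, 0.3839, 0.3669]
ee_rot: [3.139, -0.003, 1.428]
wrist_force: [-0.1, 0.8, -0.7]
width: 0.06
finger_force: 30.0
```

```bash
python3 - <<'E'
from h import *
o=robot.get_obs(); print(o["time"],o["tool_pos"],o["ee_rot"],o["wrist_force"],o["width"],o["finger_force"])
plan([*slot(-.046),.082],1.431)
E
```

```text
32.6 [0.47894234 0.38389844 0.36694383] [ 3.13869048e+00 -2.54587437e-03  1.42800111e+00] [-0.09447772  0.750739   -0.74675098] 0.06000845217108925 29.963973462581635
turn [ 0.03 -0.03 -0.03] shift [-13.722   2.751   2.149] tcp [ 0.5114 -0.175   0.281 ]
```

Request:
play_rows(
  translation=[
    [-0.9,0.2,0],
    [-0.9,0.2,0],
    [-0.9,0.2,0],
    [-0.9,0.2,0],
    [-0.9,0.2,0],
    [-0.9,0.2,0],
    [-0.9,0.2,0],
    [-0.9,0.2,0],
  ],
  twist=[
    [0,0,0],
    [0,0,0],
    [0,0,0],
    [0,0,0],
    [0,0,0],
    [0,0,0],
    [0,0,0],
    [0,0,0],
  ],
  gripper=[-1,-1,-1,-1,-1,-1,-1,-1],
)

```text
time: 33.4
tool_pos: [0.5008, 0.0883, 0.3635]
ee_rot: [-3.14, 0.0, 1.43]
wrist_force: [-0.2, -0.1, -0.9]
width: 0.06
finger_force: 30.0
```

Request:
play_rows(
  translation=[
    [-0.9,0.2,0],
    [-0.9,0.2,0],
    [-0.9,0.2,0],
    [-0.9,0.2,0],
    [-0.9,0.15,0],
    [-0.8,0.1,0],
    [-0.6,0.05,0],
    [-0.3,0,0.4],
  ],
  twist=[
    [0,0,0],
    [0,0,0],
    [0,0,0],
    [0,0,0],
    [0,0,0],
    [0,0,0],
    [0,0,0],
    [0,0,0],
  ],
  gripper=[-1,-1,-1,-1,-1,-1,-1,-1],
)

```text
time: 34.2
tool_pos: [0.5095, -0.1643, 0.3497]
ee_rot: [3.139, 0.001, 1.427]
wrist_force: [-0.2, 0.8, -1.3]
width: 0.06
finger_force: 30.0
```

Request:
play_rows(
  translation=[
    [0,0,0.5],
    [0,0,0],
    [0,0,0],
  ],
  twist=[
    [0,0,0],
    [0,0,0],
    [0,0,0],
  ],
  gripper=[-1,-1,-1],
)

```text
time: 34.5
tool_pos: [0.5092, -0.1618, 0.3276]
ee_rot: [-3.139, -0.001, 1.429]
wrist_force: [-0.6, -0.1, -0.8]
width: 0.0597
finger_force: 30.0
```

```bash
python3 - <<'E'
from h import *
o=robot.get_obs(); print(o["time"],o["tool_pos"],o["ee_rot"],o["wrist_force"],o["width"],o["finger_force"])
plan([*slot(-.045),.082],1.431)
E
```

```text
34.5 [ 0.50923845 -0.16182199  0.32759502] [-3.13933140e+00 -8.40449206e-04  1.42881276e+00] [-0.64250269 -0.11963722 -0.75482883] 0.05973135083593648 29.963371753692627
turn [-0.02 -0.01 -0.02] shift [-0.342  0.1    1.165] tcp [ 0.5113 -0.1759  0.281 ]
```

Request:
play_rows(
  translation=[
    [-0.34,0.1,0],
    [0,0,0],
    [0,0,0.6],
    [0,0,0.4],
    [0,0,0.14],
    [0,0,0.02],
    [0,0,0],
    [0,0,0],
  ],
  twist=[
    [0,0,0],
    [0,0,0],
    [0,0,0],
    [0,0,0],
    [0,0,0],
    [0,0,0],
    [0,0,0],
    [0,0,0],
  ],
  gripper=[-1,-1,-1,-1,-1,-1,-1,-1],
)

```text
time: 35.3
tool_pos: [0.5119, -0.1762, 0.2832]
ee_rot: [3.139, 0.001, 1.428]
wrist_force: [-0.1, -0.8, -1.7]
width: 0.0597
finger_force: 30.0
```

Request:
play_rows(
  translation=[
    [0,0,0],
    [0,0,0],
    [0,0,0],
    [0,0,-0.5],
    [0,0,-1],
    [0,0,-1],
    [1,0,0],
    [1,0,0],
  ],
  twist=[
    [0,0,0],
    [0,0,0],
    [0,0,0],
    [0,0,0],
    [0,0,0],
    [0,0,0],
    [0,0,-1],
    [0,0,-1],
  ],
  gripper=[0.53,0.53,0.53,0.53,0.53,0.53,0.53,0.53],
)

```text
time: 36.1
tool_pos: [0.5193, -0.0965, 0.3843]
ee_rot: [3.137, 0.001, 1.629]
wrist_force: [0.8, 0.4, -0.6]
width: 0.0716
finger_force: 0.0
```

Request:
play_rows(
  translation=[
    [0,1,0],
    [0,1,0],
    [0,0,0],
    [0,0,0],
    [0,0,0],
  ],
  twist=[
    [0,0,-1],
    [0,0,-1],
    [0,0,-1],
    [0,0,-1],
    [0,0,-1],
  ],
  gripper=[0.53,0.53,0,0,0],
)

```text
time: 36.6
tool_pos: [0.5989, -0.0878, 0.3815]
ee_rot: [-3.141, -0.001, 2.132]
wrist_force: [0.2, -0.1, -0.0]
width: 0.0512
finger_force: 0.0
```

```bash
python3 - <<'E'
from h import *
o=robot.get_obs(); print(o["time"],o["tool_pos"],o["ee_rot"],o["wrist_force"],o["width"],o["finger_force"])
for c in("top","side","top"): print(c,*[pts(n,c,5) for n in("cheese_a","tray_grip","tray","tray_mouth")],sep="\n ")
cv2.imwrite("pics/s7.png",robot.snapshot("side")[230:370,200:360,::-1].repeat(4,0).repeat(4,1))
E
```

```text
36.6 [ 0.59885278 -0.08776265  0.38145068] [-3.14118686e+00 -5.40793858e-04  2.13242362e+00] [ 0.24076573 -0.07104086 -0.0366569 ] 0.051193103724028514 0.0
top
 [(0.86, [0.5, -0.265, 0.087]), (0.64, [0.513, -0.178, 0.084]), (0.57, [0.507, -0.216, 0.086])]
 [(0.91, [0.5, -0.291, 0.131])]
 [(0.71, [0.505, -0.22, 0.057]), (0.65, [0.337, -0.367, 0.001])]
 []
side
 [(0.56, [0.514, -0.176, 0.085]), (0.43, [0.497, -0.266, 0.084])]
 [(0.73, [0.497, -0.293, 0.131])]
 [(0.89, [0.505, -0.224, 0.057])]
 []
top
 [(0.94, [0.502, -0.264, 0.086]), (0.71, [0.507, -0.216, 0.087])]
 [(0.64, [0.5, -0.289, 0.133]), (0.53, [0.355, 0.365, 0.002])]
 [(0.77, [0.507, -0.222, 0.059])]
 [(0.36, [0.517, 0.235, -0.0])]
```

View pics/s7.png

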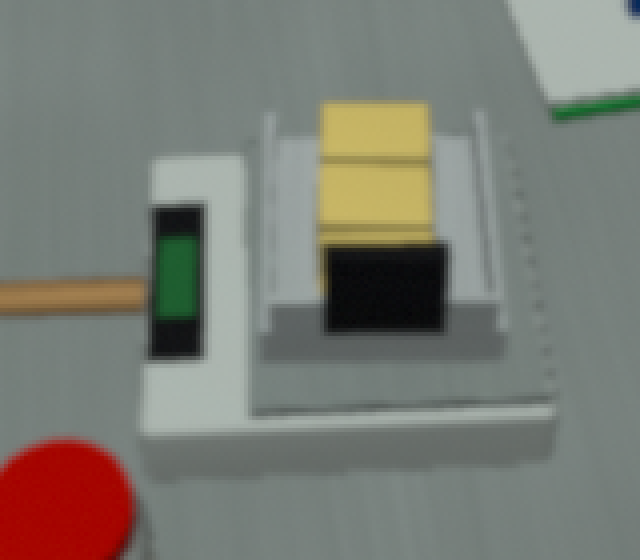

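Request:
play_rows(
  translation=[
    [0,0,0],
    [0,0,0],
    [0,0,0],
    [0,0,0],
    [0,0,0],
    [0,0,0],
    [0,0,0],
    [0,0,0],
  ],
  twist=[
    [0,0,-1],
    [0,0,-1],
    [0,0,-1],
    [0,0,-1],
    [0,0,-1],
    [0,0,-1],
    [0,0,-1],
    [0,0,-1],
  ],
  gripper=[0,0,0,0,0,0,0,0],
)

```text
time: 38.65
tool_pos: [0.5984, -0.088, 0.3819]
ee_rot: [3.141, -0.0, 2.932]
wrist_force: [-0.3, 0.8, -0.3]
width: 0.0471
finger_force: 0.0
```

Request:
play_rows(
  translation=[
    [0,0,0],
    [0,0,0],
  ],
  twist=[
    [0,0,-0.7],
    [0,0,0],
  ],
  gripper=[0,0],
)

```text
time: 38.85
tool_pos: [0.5984, -0.0879, 0.3819]
ee_rot: [3.141, 0.0, 2.998]
wrist_force: [0.6, -0.3, -0.7]
width: 0.0467
finger_force: 0.0
```

```bash
python3 - <<'E'
from h import *
o=robot.get_obs(); print(o["time"],o["tool_pos"],o["ee_rot"],o["joint_positions"])
plan([.4975,-.292,.132],3.0,.18)
E
```

```text
38.85 [ 0.59838358 -0.08794024  0.38188567] [3.14148192e+00 4.40043344e-05 2.99761792e+00] [-2.39667311e-01  2.14592223e-01  1.27135449e+00  1.14842558e-04
  1.65561272e+00 -1.66647917e+00]
turn [ 0.    0.   -0.02] shift [ 1.777 -5.406  1.747] tcp [ 0.4975 -0.292   0.312 ]
```

Request:
play_rows(
  translation=[
    [0.25,-0.75,0],
    [0.25,-0.8,0],
    [0.25,-0.8,0],
    [0.25,-0.8,0],
    [0.25,-0.8,0],
    [0.25,-0.8,0],
    [0.27,-0.65,0],
    [0,0,0],
  ],
  twist=[
    [0,0,0],
    [0,0,0],
    [0,0,0],
    [0,0,0],
    [0,0,0],
    [0,0,0],
    [0,0,0],
    [0,0,0],
  ],
  gripper=[0,0,0,0,0,0,0,0],
)

```text
time: 39.65
tool_pos: [0.4958, -0.2943, 0.3818]
ee_rot: [-3.14, -0.001, 2.992]
wrist_force: [1.0, 0.3, -0.6]
width: 0.0472
finger_force: 0.0
```

Request:
play_rows(
  translation=[
    [0,0,0],
    [0,0,0],
  ],
  twist=[
    [0,0,0],
    [0,0,0],
  ],
  gripper=[0,0],
)

```text
time: 39.85
tool_pos: [0.4978, -0.2908, 0.3819]
ee_rot: [3.141, 0.0, 2.998]
wrist_force: [0.0, 0.3, 0.1]
width: 0.0471
finger_force: 0.0
```

```bash
python3 - <<'E'
from h import *
o=robot.get_obs(); print(o["time"],o["tool_pos"],o["ee_rot"],o["joint_positions"])
plan([.4975,-.292,.131],3.0,.18)
print(pts("tray_grip","side"),pts("tray_grip","side"))
E
```

```text
39.85 [ 0.49776595 -0.29083557  0.38190542] [3.14096730e+00 3.44677032e-04 2.99811021e+00] [-6.27306720e-01  1.51544565e-01  1.34454156e+00  7.15908743e-04
  1.64549229e+00 -2.05456729e+00]
turn [ 0.01  0.   -0.02] shift [ 0.002 -0.03   1.773] tcp [ 0.4975 -0.292   0.311 ]
[(0.64, [0.498, -0.293, 0.13])] [(0.91, [0.494, -0.294, 0.131])]
```

Request:
play_rows(
  translation=[
    [0,-0.05,0.6],
    [0,0,0.6],
    [0,0,0.55],
    [0,0,0],
    [0,0,0],
    [0,0,0],
    [0,0,0],
    [0,0,0],
  ],
  twist=[
    [0,0,0],
    [0,0,0],
    [0,0,0],
    [0,0,0],
    [0,0,0],
    [0,0,0],
    [0,0,0],
    [0,0,0],
  ],
  gripper=[0,0,0,0,0,-1,-1,-1],
)

```text
time: 40.85
tool_pos: [0.4973, -0.2937, 0.3132]
ee_rot: [-3.141, 0.002, 2.998]
wrist_force: [0.1, 0.6, 0.2]
width: 0.0264
finger_force: 0.0
```

Request:
play_rows(
  translation=[
    [0,0,0],
    [0,0,0],
    [0,0,0],
    [0,0,0],
  ],
  twist=[
    [0,0,0],
    [0,0,0],
    [0,0,0],
    [0,0,0],
  ],
  gripper=[-1,-1,-1,-1],
)

```text
time: 41.25
tool_pos: [0.4971, -0.2934, 0.3123]
ee_rot: [3.141, 0.0, 2.998]
wrist_force: [-0.8, 2.2, 2.2]
width: 0.0097
finger_force: 30.0
```

Request:
play_rows(
  translation=[
    [0,0,-0.1],
    [0,0,-0.1],
    [0,0,-0.2],
    [0,0,-0.3],
    [0,0,-0.3],
    [0,0,0],
  ],
  twist=[
    [0,0,0],
    [0,0,0],
    [0,0,0],
    [0,0,0],
    [0,0,0],
    [0,0,0],
  ],
  gripper=[-1,-1,-1,-1,-1,-1],
)

```text
time: 41.85
tool_pos: [0.4975, -0.2939, 0.3553]
ee_rot: [-3.139, 0.005, 2.998]
wrist_force: [0.2, -0.6, -4.9]
width: 0.0096
finger_force: 30.0
```

```bash
python3 - <<'E'
from h import *
o=robot.get_obs(); print(o["time"],o["tool_pos"],o["ee_rot"],o["wrist_force"],o["wrist_torque"],o["width"],o["finger_force"])
print(pts("tray_grip","side"),pts("tray_mouth","side"),pts("tray","side"))
cv2.imwrite("pics/s8.png",robot.snapshot("side")[200:370,180:390,::-1].repeat(3,0).repeat(3,1))
E
```

```text
41.85 [ 0.49753342 -0.29391286  0.35529474] [-3.13886934  0.00529516  2.99772372] [ 0.24931127 -0.5647418  -4.94236254] [-0.30404506 -0.03650648 -0.01024589] 0.009555990364763008 29.98875617980957
[(0.94, [0.498, -0.295, 0.175])] [] []
```

View pics/s8.png

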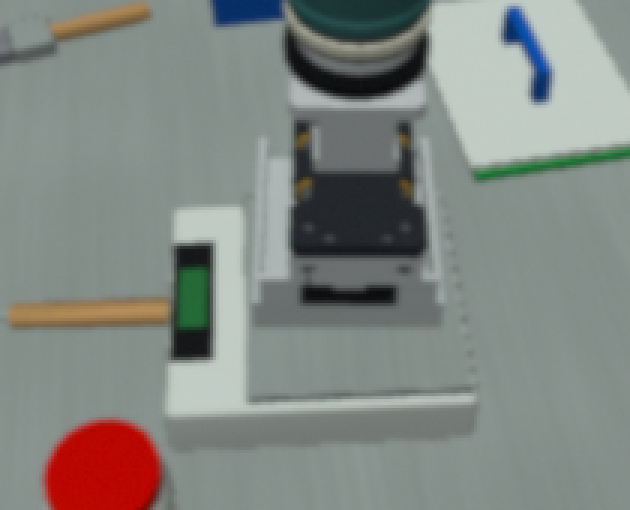

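Request:
play_rows(
  translation=[
    [0,0,-0.3],
    [0,0,-0.3],
    [0,0,0],
    [0,0,0],
    [0,0,0],
    [0,0,0],
    [0,0,0],
  ],
  twist=[
    [0,0,0],
    [0,0,-0.3],
    [0,0,-0.4],
    [0,0,-0.4],
    [0,0,-0.3],
    [0,0,-0.2],
    [0,0,0],
  ],
  gripper=[-1,-1,-1,-1,-1,-1,-1],
)

```text
time: 42.9
tool_pos: [0.4971, -0.2936, 0.3764]
ee_rot: [-3.141, 0.001, -3.125]
wrist_force: [-0.2, -0.2, -5.5]
width: 0.0099
finger_force: 30.0
```

```bash
python3 - <<'E'
from h import *
o=robot.get_obs(); print(o["time"],o["tool_pos"],o["ee_rot"],o["wrist_force"],o["wrist_torque"],o["width"],o["finger_force"])
print(pts("tote","side"),pts("tote","top"),pts("tray_grip","top"),pts("cheese_a","top"))
plan([.517,.046,.353],3.16,0)
E
```

```text
42.9 [ 0.49711156 -0.29357822  0.37635115] [-3.14126905e+00  6.25781903e-04 -3.12495636e+00] [-0.20049332 -0.15625467 -5.5234734 ] [-0.25267226 -0.03466166 -0.02191222] 0.009872733258326608 29.98596042394638
[(0.78, [0.512, 0.231, -0.001])] [(0.75, [0.518, 0.235, 0.002])] [(0.69, [0.497, -0.292, 0.198])] [(0.85, [0.493, -0.22, 0.149]), (0.62, [0.494, -0.175, 0.144]), (0.42, [0.495, -0.267, 0.149])]
turn [ 0.   -0.   -0.02] shift [-0.655  8.478  0.57 ] tcp [0.517 0.046 0.353]
```

Request:
play_rows(
  translation=[
    [0,0.2,0],
    [-0.05,0.4,0],
    [-0.05,0.6,0],
    [-0.05,0.7,0],
    [-0.05,0.7,0],
    [-0.05,0.7,0],
    [-0.05,0.7,0],
    [-0.05,0.7,0],
  ],
  twist=[
    [0,0,0],
    [0,0,0],
    [0,0,0],
    [0,0,0],
    [0,0,0],
    [0,0,0],
    [0,0,0],
    [0,0,0],
  ],
  gripper=[-1,-1,-1,-1,-1,-1,-1,-1],
)

```text
time: 44.1
tool_pos: [0.5076, -0.1029, 0.376]
ee_rot: [3.141, 0.0, -3.124]
wrist_force: [0.0, -0.3, -4.9]
width: 0.0097
finger_force: 30.0
```

Request:
play_rows(
  translation=[
    [-0.05,0.7,0],
    [-0.05,0.7,0],
    [-0.05,0.7,0],
    [-0.05,0.6,0],
    [-0.05,0.5,0],
    [-0.05,0.35,0],
    [0,0.2,0],
    [0,0,0],
  ],
  twist=[
    [0,0,0],
    [0,0,0],
    [0,0,0],
    [0,0,0],
    [0,0,0],
    [0,0,0],
    [0,0,0],
    [0,0,0],
  ],
  gripper=[-1,-1,-1,-1,-1,-1,-1,-1],
)

```text
time: 44.9
tool_pos: [0.5173, 0.0458, 0.3758]
ee_rot: [3.141, -0.0, -3.124]
wrist_force: [0.3, -1.3, -5.0]
width: 0.0096
finger_force: 30.0
```

Request:
play_rows(
  translation=[
    [0,0,0.2],
    [0,0,0.2],
    [0,0,0],
    [0,0,0],
  ],
  twist=[
    [0,0,0],
    [0,0,0],
    [0,0,0],
    [0,0,0],
  ],
  gripper=[-1,-1,-1,-1],
)

```text
time: 45.3
tool_pos: [0.5175, 0.0442, 0.359]
ee_rot: [-3.142, -0.002, -3.127]
wrist_force: [0.2, -0.2, -4.5]
width: 0.0101
finger_force: 30.0
```

```bash
python3 - <<'E'
from h import *
o=robot.get_obs(); print(o["time"],o["tool_pos"],o["ee_rot"],o["wrist_force"],o["joint_positions"],o["width"])
print(pts("tray_mouth","side"),pts("tray_mouth","top"),pts("cheese_a","side"))
plan([.517,.046,.353],3.16,0)
cv2.imwrite("pics/s9.png",robot.snapshot("side")[100:250,180:380,::-1].repeat(3,0).repeat(3,1))
E
```

```text
45.3 [0.51748627 0.04421554 0.35904349] [-3.14158789e+00 -1.60644115e-03 -3.12651481e+00] [ 0.24469431 -0.21866355 -4.5453716 ] [-2.39389951e-02  3.30649726e-02  1.51811357e+00 -6.74381644e-05
  1.59201915e+00 -1.60981455e+00] 0.010126107589318763
[(0.77, [0.518, 0.187, 0.11])] [(0.88, [0.515, 0.189, 0.109]), (0.72, [0.51, -0.233, 0.06]), (0.41, [0.519, 0.069, 0.135])] [(0.57, [0.512, 0.12, 0.131]), (0.51, [0.517, 0.071, 0.129]), (0.5, [0.516, 0.161, 0.134])]
turn [ 0.    0.01 -0.02] shift [0.016 0.033 0.181] tcp [0.517 0.046 0.353]
```

View pics/s9.png

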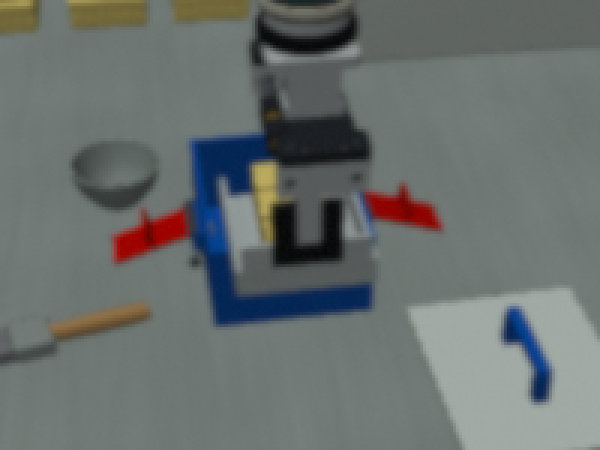

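Request:
play_rows(
  translation=[
    [0,0.4,-0.22],
    [0,0.5,-0.29],
    [0,0.5,-0.29],
    [0,0.5,-0.29],
    [0,0.5,-0.29],
    [0,0.25,-0.15],
    [0,0.2,-0.12],
    [0,0.2,-0.12],
  ],
  twist=[
    [0.6,0,0],
    [0.8,0,0],
    [0.8,0,0],
    [0.8,0,0],
    [0.8,0,0],
    [0.4,0,0],
    [0.3,0,0],
    [0.3,0,0],
  ],
  gripper=[-1,-1,-1,-1,-1,-1,-1,-1],
)

```text
time: 46.45
tool_pos: [0.5154, 0.1782, 0.4037]
ee_rot: [-2.661, -0.0, -3.125]
wrist_force: [-0.7, 0.5, -4.8]
width: 0.0099
finger_force: 30.0
```

```bash
python3 - <<'E'
from h import *
o=robot.get_obs(); R=Ro.from_euler("xyz",o["ee_rot"]); print(o["time"],o["tool_pos"],o["ee_rot"],o["wrist_force"],o["joint_positions"],o["width"])
print("mouth",o["tool_pos"]+R.apply([0,.144,.248]), "tilt",np.arccos(-R.as_matrix()[2,2]))
print(pts("tray_mouth","side"),pts("cheese_a","side"),pts("cheese_a","top"))
E
```

```text
46.45 [0.51540668 0.17824163 0.4037326 ] [-2.66124363e+00 -6.88213722e-05 -3.12514953e+00] [-0.66341557  0.50126254 -4.81690654] [ 0.35038727  0.13815563  1.35037919 -0.46442685  1.7965849  -1.30958401] 0.009898526001337704
mouth [0.51517147 0.19134558 0.11725706] tilt 0.4803490249100398
[] [] [(0.66, [0.517, 0.234, 0.002]), (0.6, [0.517, 0.106, 0.187]), (0.57, [0.517, 0.19, 0.138])]
```

Request:
play_rows(
  translation=[
    [0,0.12,-0.05],
    [0,0.12,-0.05],
    [0,0.12,-0.05],
    [0,0.12,-0.05],
    [0,0.12,-0.05],
    [0,0.12,-0.05],
    [0,0.12,-0.05],
    [0,0,0],
  ],
  twist=[
    [0.2,0,0],
    [0.2,0,0],
    [0.2,0,0],
    [0.2,0,0],
    [0.2,0,0],
    [0.2,0,0],
    [0.2,0,0],
    [0,0,0],
  ],
  gripper=[-1,-1,-1,-1,-1,-1,-1,-1],
)

```text
time: 47.55
tool_pos: [0.5148, 0.2144, 0.398]
ee_rot: [-2.521, -0.001, -3.124]
wrist_force: [1.0, -0.2, -3.7]
width: 0.0098
finger_force: 30.0
```

```bash
python3 - <<'E'
from h import *
o=robot.get_obs(); R=Ro.from_euler("xyz",o["ee_rot"]); print(o["time"],o["tool_pos"],o["ee_rot"],o["wrist_force"],o["width"])
print("mouth",o["tool_pos"]+R.apply([0,.144,.248]), "tilt",np.arccos(-R.as_matrix()[2,2]))
print(pts("tray_mouth","side"),pts("cheese_a","side"),pts("cheese_a","top"))
E
```

```text
47.55 [0.51482944 0.21438985 0.39803779] [-2.52072127e+00 -5.97163875e-04 -3.12423140e+00] [ 0.9793516  -0.15894883 -3.7456756 ] 0.009752406033872606
mouth [0.51513026 0.18724398 0.11255046] tilt 0.6208716300648714
[(0.62, [0.516, 0.185, 0.112]), (0.51, [0.51, -0.229, -0.004])] [(0.68, [0.511, 0.255, 0.065]), (0.6, [0.52, 0.225, 0.028])] [(0.57, [0.51, 0.28, 0.054]), (0.51, [0.51, 0.223, 0.076]), (0.38, [0.518, 0.233, 0.029])]
```

Request:
play_rows(
  translation=[
    [0,0,0],
    [0,0,0],
    [0,0,0],
    [0,0,0],
    [0,0,0],
    [0,0,0],
    [0,0,0],
    [0,0,0],
  ],
  twist=[
    [0,0,0],
    [0,0,0],
    [0,0,0],
    [0,0,0],
    [0,0,0],
    [0,0,0],
    [0,0,0],
    [0,0,0],
  ],
  gripper=[-1,-1,-1,-1,-1,-1,-1,-1],
)

```text
time: 48.65
tool_pos: [0.5149, 0.2135, 0.3984]
ee_rot: [-2.522, -0.0, -3.125]
wrist_force: [0.1, -0.1, -3.1]
width: 0.0099
finger_force: 30.0
```

```bash
python3 - <<'E'
from h import *
o=robot.get_obs(); print(o["time"],o["wrist_force"],o["width"])
print(pts("tray_mouth","side"),pts("cheese_a","side"),pts("cheese_a","top"))
a=robot.snapshot("side")[60:240,180:360].repeat(2,0).repeat(2,1);b=robot.snapshot("top")[130:310,80:260].repeat(2,0).repeat(2,1)
cv2.imwrite("pics/s10.png",np.hstack([a,b])[:,:,::-1])
E
```

```text
48.65 [ 0.05934437 -0.08532255 -3.14838058] 0.009881707004769858
[(0.62, [0.515, 0.186, 0.111])] [(0.63, [0.504, 0.309, 0.022]), (0.55, [0.518, 0.222, 0.026])] [(0.75, [0.519, 0.222, 0.022]), (0.61, [0.51, 0.312, 0.027])]
```

View pics/s10.png

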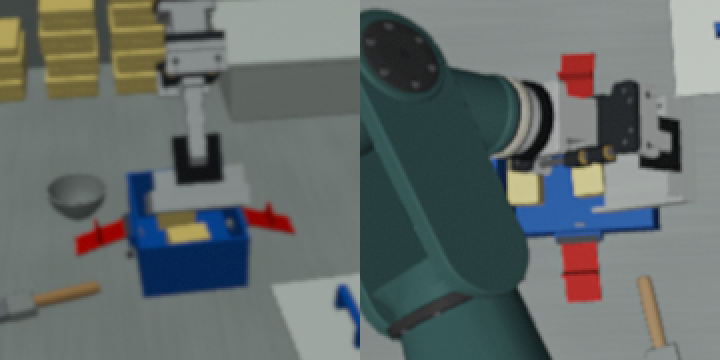

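Request:
play_rows(
  translation=[
    [0,-0.22,0.16],
    [0,-0.22,0.16],
    [0,0.12,-0.06],
    [0,0.12,-0.06],
    [0,0.12,-0.06],
    [0,0.12,-0.06],
    [0,0.12,-0.06],
    [0,0.12,-0.06],
  ],
  twist=[
    [0,0,0],
    [0,0,0],
    [0.2,0,0],
    [0.2,0,0],
    [0.2,0,0],
    [0.2,0,0],
    [0.2,0,0],
    [0.2,0,0],
  ],
  gripper=[-1,-1,-1,-1,-1,-1,-1,-1],
)

```text
time: 49.85
tool_pos: [0.5147, 0.2241, 0.3914]
ee_rot: [-2.4, -0.0, -3.125]
wrist_force: [0.9, -0.3, -2.0]
width: 0.0101
finger_force: 30.0
```

Request:
play_rows(
  translation=[
    [0,0.12,-0.06],
    [0,0.12,-0.06],
    [0,0,0],
    [0,0,0],
    [0,0,0],
    [0,0,0],
    [0,0,0],
    [0,0,0],
  ],
  twist=[
    [0.2,0,0],
    [0.2,0,0],
    [0,0,0],
    [0,0,0],
    [0,0,0],
    [0,0,0],
    [0,0,0],
    [0,0,0],
  ],
  gripper=[-1,-1,-1,-1,-1,-1,-1,-1],
)

```text
time: 50.65
tool_pos: [0.5145, 0.2334, 0.3888]
ee_rot: [-2.362, 0.0, -3.126]
wrist_force: [0.5, -0.9, -2.3]
width: 0.0098
finger_force: 30.0
```

```bash
python3 - <<'E'
from h import *
o=robot.get_obs(); R=Ro.from_euler("xyz",o["ee_rot"]); print(o["time"],o["tool_pos"],o["wrist_force"],o["width"])
print("mouth",o["tool_pos"]+R.apply([0,.144,.248]), "tilt",np.arccos(-R.as_matrix()[2,2]))
print(pts("tray_mouth","side"),pts("cheese_a","side"),pts("cheese_a","top"))
E
```

```text
50.65 [0.51453364 0.23336766 0.38882619] [ 0.49993632 -0.94635171 -2.29558683] 0.009782916148296442
mouth [0.51577023 0.16140295 0.11123017] tilt 0.7797605922090929
[(0.62, [0.518, 0.158, 0.108])] [(0.7, [0.519, 0.225, 0.026]), (0.39, [0.505, 0.306, 0.025])] [(0.74, [0.515, 0.168, 0.026]), (0.71, [0.51, 0.311, 0.026]), (0.65, [0.517, 0.222, 0.022])]
```

Request:
play_rows(
  translation=[
    [0,-0.5,-0.5],
    [0,-0.55,-0.55],
    [0,0,0],
    [0,0,0],
    [0,0,0],
    [0,0,0],
    [0,0,0],
    [0,0,0],
  ],
  twist=[
    [0,0,0],
    [0,0,0],
    [-0.8,0,0],
    [-0.8,0,0],
    [-0.8,0,0],
    [-0.8,0,0],
    [-0.8,0,0],
    [-0.8,0,0],
  ],
  gripper=[-1,-1,-1,-1,-1,-1,-1,-1],
)

```text
time: 51.75
tool_pos: [0.5145, 0.2331, 0.4481]
ee_rot: [-2.844, 0.0, -3.126]
wrist_force: [0.4, -0.5, -3.1]
width: 0.0097
finger_force: 30.0
```

Request:
play_rows(
  translation=[
    [0,0,0],
    [0,0,0],
    [0,0,0],
    [0,0,0],
    [0,0,0],
    [0,0,0],
  ],
  twist=[
    [-0.8,0,0],
    [-0.8,0,0],
    [-0.6,0,0],
    [-0.6,0,0],
    [-0.2,0,0],
    [0,0,0],
  ],
  gripper=[-1,-1,-1,-1,-1,-1],
)

```text
time: 52.35
tool_pos: [0.5145, 0.2327, 0.448]
ee_rot: [-3.14, -0.0, -3.126]
wrist_force: [-0.2, 0.5, -2.5]
width: 0.0096
finger_force: 30.0
```

```bash
python3 - <<'E'
from h import *
o=robot.get_obs(); print(o["time"],o["tool_pos"],o["ee_rot"],o["wrist_force"],o["width"])
print(pts("cheese_a","side"),pts("cheese_a","top"),pts("scale","side"))
plan([.497,-.2935,.340],2.998,0)
E
```

```text
52.35 [0.51452424 0.23274925 0.44800107] [-3.14007801e+00 -7.52674857e-05 -3.12607243e+00] [-0.24374553  0.53198828 -2.48709938] 0.009632600906436042
[(0.63, [0.506, 0.308, 0.025]), (0.53, [0.52, 0.223, 0.023])] [(0.61, [0.519, 0.22, 0.022]), (0.6, [0.516, 0.174, 0.027]), (0.19, [0.348, 0.23, 0.032])] [(0.72, [0.512, -0.232, -0.002])]
turn [-0.01 -0.    1.6 ] shift [ -1.452 -13.1     2.697] tcp [ 0.497  -0.2935  0.34  ]
```

Request:
play_rows(
  translation=[
    [0,-0.4,0],
    [0,-0.8,0],
    [0,-0.9,0],
    [0,-0.9,0],
    [0,-0.9,0],
    [0,-0.9,0],
    [0,-0.9,0],
    [0,-0.9,0],
  ],
  twist=[
    [0,0,0],
    [0,0,0],
    [0,0,0],
    [0,0,0],
    [0,0,0],
    [0,0,0.4],
    [0,0,0.6],
    [0,0,0.6],
  ],
  gripper=[-1,-1,-1,-1,-1,-1,-1,-1],
)

```text
time: 53.45
tool_pos: [0.5132, -0.0329, 0.4481]
ee_rot: [-3.141, 0.0, 2.995]
wrist_force: [0.6, -0.6, -3.6]
width: 0.0099
finger_force: 30.0
```

Request:
play_rows(
  translation=[
    [0,-0.9,0],
    [0,-0.9,0],
    [0,-0.9,0],
    [0,-0.9,0],
    [0,-0.8,0],
    [0,-0.6,0],
    [0,-0.4,0],
    [0,0,0],
  ],
  twist=[
    [0,0,0],
    [0,0,0],
    [0,0,0],
    [0,0,0],
    [0,0,0],
    [0,0,0],
    [0,0,0],
    [0,0,0],
  ],
  gripper=[-1,-1,-1,-1,-1,-1,-1,-1],
)

```text
time: 54.25
tool_pos: [0.4821, -0.2464, 0.4477]
ee_rot: [-3.141, -0.001, 2.995]
wrist_force: [-0.3, 0.1, -1.9]
width: 0.0095
finger_force: 30.0
```

Request:
play_rows(
  translation=[
    [0,0,0],
    [0,0,0],
  ],
  twist=[
    [0,0,0],
    [0,0,0],
  ],
  gripper=[-1,-1],
)

```text
time: 54.45
tool_pos: [0.4829, -0.2434, 0.4482]
ee_rot: [3.141, 0.0, 2.999]
wrist_force: [-0.2, -1.1, -1.9]
width: 0.0099
finger_force: 30.0
```

```bash
python3 - <<'E'
from h import *
o=robot.get_obs(); print(o["time"],o["tool_pos"],o["ee_rot"],o["wrist_force"],o["width"])
plan([.497,-.2935,.322],2.998,0)
E
```

```text
54.45 [ 0.48294442 -0.24341177  0.44817552] [3.14103377e+00 2.03406120e-04 2.99921565e+00] [-0.22755374 -1.14244456 -1.88281151] 0.009917967283510036
turn [0.01 0.   0.01] shift [-0.527 -1.189  3.154] tcp [ 0.497  -0.2935  0.322 ]
```

Request:
play_rows(
  translation=[
    [-0.25,-0.55,0],
    [-0.27,-0.63,0],
    [0,0,0.7],
    [0,0,0.9],
    [0,0,0.9],
    [0,0,0.5],
    [0,0,0],
    [0,0,0],
  ],
  twist=[
    [0,0,0],
    [0,0,0],
    [0,0,0],
    [0,0,0],
    [0,0,0],
    [0,0,0],
    [0,0,0],
    [0,0,0],
  ],
  gripper=[-1,-1,-1,-1,-1,-1,-1,-1],
)

```text
time: 55.25
tool_pos: [0.4971, -0.2933, 0.3286]
ee_rot: [3.141, 0.0, 2.999]
wrist_force: [0.6, 0.0, -1.6]
width: 0.0101
finger_force: 30.0
```

Request:
play_rows(
  translation=[
    [0,0,0.15],
    [0,0,0.08],
    [0,0,0],
  ],
  twist=[
    [0,0,0],
    [0,0,0],
    [0,0,0],
  ],
  gripper=[-1,-1,-1],
)

```text
time: 55.55
tool_pos: [0.4967, -0.294, 0.3192]
ee_rot: [-3.141, 0.001, 2.998]
wrist_force: [0.6, -0.7, -3.2]
width: 0.0099
finger_force: 30.0
```

```bash
python3 - <<'E'
from h import *
o=robot.get_obs(); print(o["time"],o["tool_pos"],o["ee_rot"],o["wrist_force"],o["width"])
plan([.497,-.2935,.312],2.998,0); print(pts("tray_mouth","side"),pts("tray_mouth","top"))
E
```

```text
55.55 [ 0.49671332 -0.29401011  0.31924675] [-3.14136558e+00  6.52350420e-04  2.99794000e+00] [ 0.57306897 -0.66421209 -3.22863679] 0.00988618538384382
turn [-0.    0.01 -0.  ] shift [-0.005  0.014  0.181] tcp [ 0.497  -0.2935  0.312 ]
[(0.26, [0.514, 0.234, 0.001])] [(0.62, [0.516, -0.152, 0.07]), (0.54, [0.347, 0.227, 0.031])]
```

Request:
play_rows(
  translation=[
    [0,0,0.08],
    [0,0,0.06],
    [0,0,0],
  ],
  twist=[
    [0,0,0],
    [0,0,0],
    [0,0,0],
  ],
  gripper=[-1,-1,-1],
)

```text
time: 56.05
tool_pos: [0.4965, -0.294, 0.3124]
ee_rot: [3.141, -0.001, 2.998]
wrist_force: [0.4, -1.0, -1.9]
width: 0.0095
finger_force: 30.0
```

Request:
play_rows(
  translation=[
    [0,0,0.04],
    [0,0,0],
    [0,0,0],
  ],
  twist=[
    [0,0,0],
    [0,0,0],
    [0,0,0],
  ],
  gripper=[-1,-1,-1],
)

```text
time: 56.35
tool_pos: [0.4966, -0.2941, 0.3122]
ee_rot: [-3.141, 0.0, 2.998]
wrist_force: [-1.6, 0.2, 1.8]
width: 0.0099
finger_force: 30.0
```

Contact. Release and retreat upward, then away.

Request:
play_rows(
  translation=[
    [0,0,0],
    [0,0,0],
    [0,0,0],
    [0,0,0],
    [0,0,-0.3],
    [0,0,-0.8],
    [0,0,-1],
    [0,0,-1],
  ],
  twist=[
    [0,0,0],
    [0,0,0],
    [0,0,0],
    [0,0,0],
    [0,0,0],
    [0,0,0],
    [0,0,0],
    [0,0,0],
  ],
  gripper=[-0.2,-0.2,-0.2,-0.2,-0.2,-0.2,-0.2,-0.2],
)

```text
time: 57.15
tool_pos: [0.4965, -0.2939, 0.4376]
ee_rot: [3.141, 0.0, 2.998]
wrist_force: [0.9, 0.2, -0.3]
width: 0.0374
finger_force: 0.0
```

Request:
play_rows(
  translation=[
    [0.7,0.6,0],
    [0.7,0.6,0],
    [0.7,0.6,0],
    [0.7,0.6,0],
    [0.7,0.6,0],
    [0,0.6,0],
    [0,0,0],
    [0,0,0],
  ],
  twist=[
    [0,0,0],
    [0,0,0],
    [0,0,0],
    [0,0,0],
    [0,0,0],
    [0,0,0],
    [0,0,0],
    [0,0,0],
  ],
  gripper=[0,0,0,0,0,0,0,0],
)

```text
time: 57.95
tool_pos: [0.3787, -0.1314, 0.4366]
ee_rot: [-3.14, 0.002, 2.999]
wrist_force: [0.2, -0.2, 0.0]
width: 0.0472
finger_force: 0.0
```

```bash
python3 - <<'E'
from h import *
o=robot.get_obs(); print(o["time"],o["tool_pos"],o["wrist_force"])
for c in("top","side"): print(c,*[(n,pts(n,c,4)) for n in("cheese_a","tray","tray_grip","tray_mouth","lid","bowl","jar","clip_near_tab","clip_far_tab")],sep="\n ")
cv2.imwrite("pics/t11.png",robot.snapshot("top")[:,:,::-1]); cv2.imwrite("pics/s11.png",robot.snapshot("side")[:,:,::-1])
E
```

```text
57.95 [ 0.3786541  -0.13141     0.43657479] [ 0.1688098  -0.15753503  0.02761696]
top
 ('cheese_a', [(0.97, [0.511, 0.313, 0.027]), (0.69, [0.516, 0.172, 0.026]), (0.59, [0.519, 0.224, 0.025])])
 ('tray', [(0.7, [0.508, -0.224, 0.06]), (0.4, [0.335, -0.367, -0.001])])
 ('tray_grip', [(0.61, [0.497, -0.292, 0.131])])
 ('tray_mouth', [(0.93, [0.519, -0.151, 0.062]), (0.32, [0.506, 0.313, 0.026]), (0.23, [0.336, -0.365, -0.0])])
 ('lid', [(0.86, [0.708, 0.004, 0.009])])
 ('bowl', [(0.57, [0.356, 0.364, 0.003])])
 ('jar', [(0.84, [0.337, -0.367, -0.001])])
 ('clip_near_tab', [(0.71, [0.507, -0.222, 0.058]), (0.61, [0.347, 0.229, 0.031]), (0.35, [0.518, 0.221, 0.023])])
 ('clip_far_tab', [(0.63, [0.685, 0.24, 0.033]), (0.43, [0.354, 0.365, 0.003])])
side
 ('cheese_a', [(0.87, [0.505, 0.307, 0.026]), (0.71, [0.523, 0.224, 0.026])])
 ('tray', [(0.67, [0.509, -0.225, 0.058])])
 ('tray_grip', [(0.97, [0.497, -0.294, 0.131])])
 ('tray_mouth', [(0.92, [0.517, -0.152, 0.065])])
 ('lid', [(0.97, [0.711, 0.004, 0.008]), (0.34, [0.705, 0.005, 0.06]), (0.21, [0.504, 0.311, 0.028])])
 ('bowl', [])
 ('jar', [(0.77, [0.338, -0.369, -0.002])])
 ('clip_near_tab', [])
 ('clip_far_tab', [(0.67, [0.682, 0.24, 0.031])])
```

View pics/t11.png

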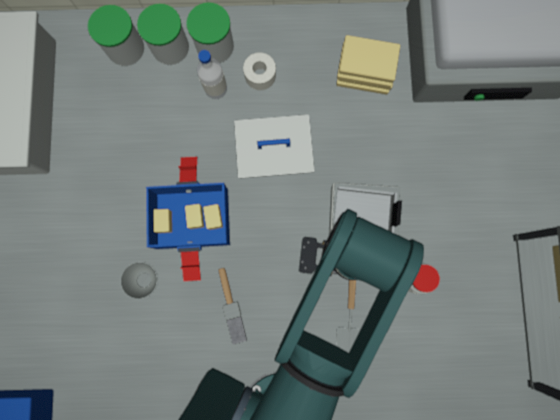

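View pics/s11.png

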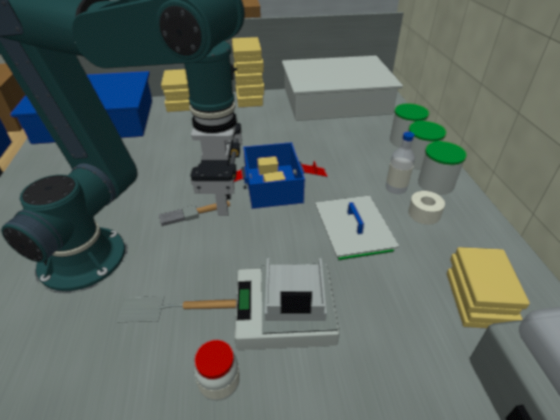

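```bash
python3 -c "
from bench import robot
print(robot.close_job())"
```

```text
the job is handed in; nothing more can be done
None
```

The job is done and handed in at about 58 s: I opened both clips and then laid the lid on the board, and the three cheese portions present were batched in the scoop and all tipped into the tote. The empty scoop is back level on the scale; the judge gave no verdict, but the final pictures and readings show everything in place.

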